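# Fill the nut jar through the keyed funnel

## Task

Fill the jar with hazelnuts: take the funnel from the steel cup, set it on the jar and turn it, without forcing it, until its notches drop over the ribs and it sits level and fully down, and let go of it. Then tip the pan over, best by pushing its lever, slowly enough that no nut is lost, until all six nuts have gone through the funnel into the jar. Leave the funnel seated on the jar and don't shift the things standing around.

Things in the scene. Friction and masses are not known exactly. Their poses are not given: they have to be found in the camera images.
- stand: Fixed steel filling stand. Origin on the worktop under the jar's axis; z up. Base plate 8 mm thick, 110 mm in x, from -50 to +135 mm in y. A clear jar 66 mm wide, narrow neck up (48 mm wide inside, 55 outside), is clipped upright at the origin. Two posts 200 mm high at y = +80, x = -52 and +52 mm carry the tipping pan.
- jar_mouth (a point): Centre of the jar's rim, 115 mm above the worktop. A stiff black band 76 mm wide, top flush with the rim, has four ribs a quarter turn apart, 6 mm wide, 6 mm high, 30 to 38 mm from the axis. They lie along the stand's x and y, all turned about z by up to 0.5 rad either way; this angle is not reported: find it by feel or sight. The band holds still when the funnel is turned lightly on it.
- jar_floor (a point): Centre of the jar's inner floor, 12 mm above the worktop.
- pan_hinge (a point): Middle of the pan's level hinge axis, along the stand's x, 190 mm above the worktop, 80 mm from the jar's axis to the stand's +y. The pan, 78 mm wide (x) and 115 mm long with 29 mm sides, starts level, its floor 40 mm above the hinge and reaching from there to +y. Its open end faces the jar and swings in over the funnel as it tips; the raised pan reaches 320 mm high.
- pan (a joint): Tip angle of the pan, rad: 0 = level (start), 1.3 = fully tipped, against its stop. It stays where it is left (hinge friction 0.22 N m, so the lever needs about 3 to 6 N, more if pushed fast).
- lever_knob (a point): Centre of the 22 mm black ball on the end of the pan's lever, a 10 mm rod that turns with the pan, 115 mm from the jar's axis to the stand's -x. The ball is 85 mm from the hinge axis. Pan level: lever leans 35 degrees from upright to the stand's +y, ball 260 mm above the worktop. Pushing the ball over to -y tips the pan; fully tipped the lever leans 39 degrees to -y.
- funnel: Loose steel funnel, about 0.15 kg. Origin at the centre of its flange's underside, z up. Mouth 136 mm wide, rim at z = 64 mm; throat 39 mm; stub 44 mm wide (41 at its end) reaches to z = -18 and enters the jar's neck. Flange 78 mm wide, 5 mm thick, four notches 13 mm wide in its edge on its x and y axes. Starts on the steel cup's rim. Off the ribs it stands 6 mm too high on the jar; each quarter turn seats.
- funnel_handle (a point): Centre of the funnel's upright black handle plate, 86 mm from its axis to the funnel's -y and 64 mm above its origin. The plate is 10 mm thick (funnel's x), 40 mm long radially (y), 38 mm high; one notch lies below it.
- steel_cup: Fixed steel cup, 61 mm wide, 100 mm high, in which the funnel is parked; origin at the centre of its underside.
- nut_0: One of six whole hazelnuts, 16 mm thick and 17 mm long, 10 g, lying in the pan at the start; origin at its middle.
- nut_1: One of six whole hazelnuts, 16 mm thick and 17 mm long, 10 g, lying in the pan at the start; origin at its middle.
- nut_2: One of six whole hazelnuts, 16 mm thick and 17 mm long, 10 g, lying in the pan at the start; origin at its middle.
- nut_3: One of six whole hazelnuts, 16 mm thick and 17 mm long, 10 g, lying in the pan at the start; origin at its middle.
- nut_4: One of six whole hazelnuts, 16 mm thick and 17 mm long, 10 g, lying in the pan at the start; origin at its middle.
- nut_5: One of six whole hazelnuts, 16 mm thick and 17 mm long, 10 g, lying in the pan at the start; origin at its middle.
- spice_a: Stands by the work and is to be left alone. Spice jar with a screw lid, 42 mm wide, 96 mm high; origin at the centre of its underside.
- timer: Stands by the work and is to be left alone. Square kitchen timer, 66 x 66 x 20 mm, lying flat; origin at the centre of its underside.

How it is judged:
On the way, in this order (a step that is already met when the one before it is completed fails the run):
1. the funnel sits level and fully down on the jar, notches over the ribs, and is let go (z of funnel in the frame of jar_mouth between -0.003 and 0.0025 m and horizontal distance between funnel and jar_mouth below 0.006 m and angle between funnel's own z axis and vertical below 0.06 rad and contact force between the fingers and funnel below 0.3 N), for 0.3 s.
2. with the funnel still seated, the pan is tipped well over (z of funnel in the frame of jar_mouth between -0.003 and 0.0025 m and horizontal distance between funnel and jar_mouth below 0.006 m and angle between funnel's own z axis and vertical below 0.06 rad and value of joint pan above 0.8 rad), for 0.1 s.
At the end, for the whole second after the job is handed in: All six nuts lie inside the jar, below its neck (middles within 30 mm of the jar's axis and less than 95 mm above the worktop), and the funnel, let go and at rest, is still fully seated on the jar: level within 0.06 rad, within 6 mm of the jar's axis and its flange within 2.5 mm of the rim (z of funnel in the frame of jar_mouth between -0.003 and 0.0025 m and horizontal distance between funnel and jar_mouth below 0.006 m and angle between funnel's own z axis and vertical below 0.06 rad and horizontal distance between each of nut_0, nut_1, nut_2, nut_3, nut_4, nut_5 and jar_floor below 0.03 m and height (world z) of nut_0 between 0.012 and 0.095 m and height (world z) of nut_1 between 0.012 and 0.095 m and height (world z) of nut_2 between 0.012 and 0.095 m and height (world z) of nut_3 between 0.012 and 0.095 m and height (world z) of nut_4 between 0.012 and 0.095 m and height (world z) of nut_5 between 0.012 and 0.095 m and linear speed of funnel below 0.02 m/s); the robot touches nothing.
It fails at once if the funnel is rammed against the jar or band (over 40 N) (contact force between funnel and stand above 40 N).
It fails at once if the spice jar is shifted by more than 30 mm (distance of spice_a from where it was at the start of the episode above 0.03 m).
It fails at once if the kitchen timer is shifted by more than 30 mm (distance of timer from where it was at the start of the episode above 0.03 m).
It also fails if it takes over 72 s, if anything falls off the work surface, if the arm or the gripper's body presses on something with over 40 N, if the wrist force passes 120 N, or if a joint passes its speed limit or range.

## Robot

A 7-joint arm with a two-finger parallel gripper is mounted at the origin on a cart in front of the work surface, level with it; the furniture and walls round the work are solid. World frame = base frame: x ahead of the robot, y to its left, z up, the work surface at z = 0. Lengths are in m, angles in rad, forces in N, time in s.
With the tool pointing down it reaches from about 0.35 to 0.9 m from the base axis. Payload 8.1 kg.
Tool frame: the origin (TCP) lies at the very end of the fingers, on their centre line; the grasp point (between the pads) lies 19 mm behind it; z points along the fingers, y is the line along which they close (so a half turn about z gives the same grasp; the last joint's range is limited). The gripper opens to 85 mm and grips with 20 to 120 N. Pads are 22 mm wide; open, the fingers measure 114 mm over their backs; the gripper's body (76 mm by 85 mm) begins 54 mm behind the grasp point. The pads swing forward as they close: fully open they stand 13 mm farther back than shut.
Start: joints at [1.099, 0.434, 0.025, 1.573, -0.012, 1.134, -0.075], TCP at [0.225, -0.583, 0.231] pointing down, gripper open.
Joint ranges: [-2.62, 2.62], [-0.44, 2.09], [-1.27, 1.32], [0.08, 2.57], [-1.32, 4.46], [0.12, 2], [-2.74, 2.74]. Speed limits (rad/s): [2.22, 2.22, 3.01, 3.01, 3.14, 3.14, 3.14].

## Interface

Orientations are given as a rotation vector (axis times angle).
In Python, from plant import * gives the robot as it stands.
- The arm moves only by the tool drive_tool, never from a script. Its argument "targets" is a list of rows, each an object of numbers: "tx", "ty", "tz": the shift along the tool's x, y, z in m; "spin": the turn about the tool's z in rad; "claw": the finger opening in m, from 0 to 0.0854. In form: [{"tx": .., "ty": .., "tz": .., "spin": .., "claw": ..}, ...]. A call has 1 to 5 rows; each row shifts and turns the commanded pose from where the row before left it, along the tool's axes as they then stand; what a row does not reach is not made up. A row lasts 1/12 s, in which the tool goes at most 41.7 mm and 7.16 degrees, less where a joint would pass 70% of its speed; a pose out of reach is approached as far as the arm can. A call with a gripper value outside its range is refused whole. The fingers move at their own pace and stop on an object; "newtons" is the grip in N (left out, the last holds). Time passes only in rows, so rows that do not move let the fingers close. It gives the time, the measured TCP pose, the force, the opening and the grip force at its end, in the units of the state.
- get_obs(): the state, without advancing time (a new reading comes with each control period).
- camera(name): name is "side" or "top"; returns a dict with "image" (400x640x3 uint8, red, green, blue), "camera_matrix" (3x3 intrinsics, pixels), "R" (3x3) and "t" (3): a world point X has camera coordinates R X + t. Camera axes: x right, y down, z forward; pixel columns grow to the right and rows downward; lengths in m; the calibration is good to about 2 mm. A picture is of the moment at which its call begins. There is no depth.
- close_job(): hands the job in; it is judged then, once.
The state is a dict: "t": time; "joint_positions": joint angles; "qd": joint speeds; "joint_efforts": joint torques, N m; "tool_pos": TCP position; "eef_rot": TCP orientation; "contact_force": force on the tool from outside, world axes, zero at the start; "torque": the same for the moment, N m; "opening": opening from 0.0 (shut) to 1.0 (fully open); "grasp_force": force on a finger pad.
Only numpy, scipy, OpenCV 4.12 (cv2) and the standard library are available. Lean on these libraries where they do the work, as an engineer would, in place of code of your own. Each camera call takes 0.05 s, during which the arm holds its last target. There are 200 camera calls.

## Working session

There is one attempt and no reset: what is moved stays moved. The work goes in short steps, Python scripts to look and compute and a tool call to move; the robot and the scene stay as the last step left them, time stands still between calls to the robot, and variables do not carry over. Pictures are saved under pics/ and viewed, at most 10 in all, crops included, and the job is handed in when it is done.

Besides the shell and the picture viewer there is one more tool, called after "Call:" as a command line: name --argument value ..., lists and objects as JSON in quotes. drive_tool: Moves the arm, as the interface text tells. Its arguments: {"type":"object","properties":{"targets":{"type":"array"},"newtons":{"type":"number"}},"required":["targets"]}

```bash
ls; mkdir -p pics; python3 - <<'E'
from plant import *
import cv2,numpy as np
o=get_obs();print(o['t'],o['tool_pos'],o['eef_rot'])
for n in("side","top"):
    c=camera(n);cv2.imwrite(f"pics/{n}0.png",c["image"][...,::-1]);np.savez(f"{n}0.npz",**c)
    print(n,c["camera_matrix"].tolist(),c["R"].tolist(),c["t"])
E
```

```text
pics
0.0 [ 0.22503428 -0.58252706  0.23049935] [-3.08681026e+00 -5.75585887e-01  7.15189142e-04]
side [[408.96164506612564, 0.0, 321.9679356726452], [0.0, 408.96164506612564, 200.59613760338635], [0.0, 0.0, 1.0]] [[-0.9791618547547648, -0.2030732720680384, 0.0018188910878133076], [-0.11258798069890544, 0.5353698068620497, -0.8370801135510475], [0.16901481827151063, -0.8198417018376609, -0.5470773027028045]] [0.55270528 0.22890095 0.96583534]
top [[505.92251851432803, 0.0, 318.7759522938045], [0.0, 505.92251851432803, 197.60689768259118], [0.0, 0.0, 1.0]] [[-0.019871855226260234, -0.9997394477636121, 0.011231471638842342], [-0.9819870932426571, 0.01740529919112105, -0.18814463655630428], [0.18790012792625452, -0.01476794316670838, -0.9820771098951047]] [-0.03487455  0.57825031  1.44281555]
```

View pics/side0.png

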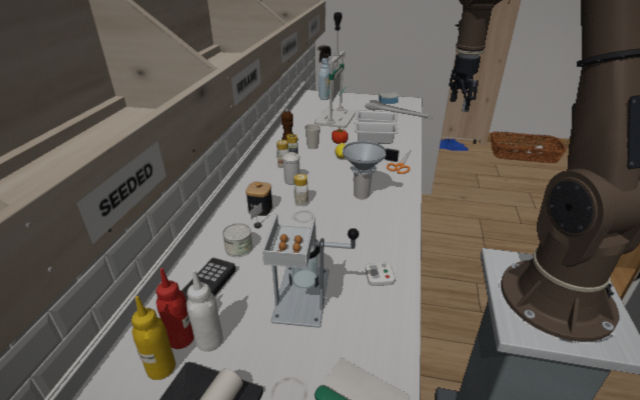

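View pics/top0.png

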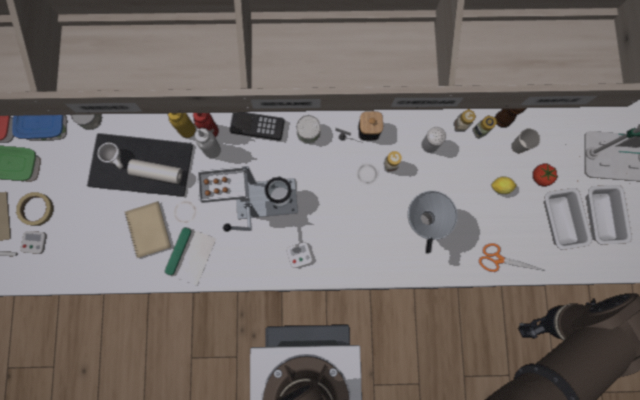

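The stand and jar are at about (278,190) in the top view, with the pan at (222,185) and the lever ball at (227,228). The funnel is at (432,216), its handle at (430,244), and the timer at (299,255). I'll zoom in on these next.

```bash
cat > h.py <<'E'
import numpy as np,cv2
from scipy.spatial.transform import Rotation as Ro
def ray(c,u,v):
    d=c["R"].T@np.linalg.inv(c["camera_matrix"])@[u,v,1]; return -c["R"].T@c["t"],d
def onz(c,u,v,z):
    o,d=ray(c,u,v); return (o+d*(z-o[2])/d[2]).round(4)
def pix(c,X):
    p=c["camera_matrix"]@(c["R"]@np.asarray(X,float)+c["t"]); return p[:2]/p[2]
def tri(c1,p1,c2,p2):
    o1,d1=ray(c1,*p1);o2,d2=ray(c2,*p2)
    s=np.linalg.lstsq(np.c_[d1,-d2],o2-o1,rcond=None)[0]
    a,b=o1+d1*s[0],o2+d2*s[1];return (a+b)/2,np.linalg.norm(a-b)
E
python3 - <<'E'
from h import *
t=cv2.imread("pics/top0.png");s=cv2.imread("pics/side0.png")
a=cv2.resize(t[155:275,190:320],None,fx=3,fy=3,interpolation=cv2.INTER_CUBIC)
b=cv2.resize(t[175:275,395:495],None,fx=3.6,fy=3.6,interpolation=cv2.INTER_CUBIC)
cc=np.hstack([a,b])
cv2.imwrite("pics/c1.png",cc);print(cc.shape)
c=cv2.resize(s[200:330,250:410],None,fx=3,fy=3,interpolation=cv2.INTER_CUBIC)
d=cv2.resize(s[130:210,330:410],None,fx=3.9,fy=4.875,interpolation=cv2.INTER_CUBIC)
cv2.imwrite("pics/c2.png",np.hstack([c,d]))
E
```

```text
(360, 750, 3)
```

View pics/c1.png

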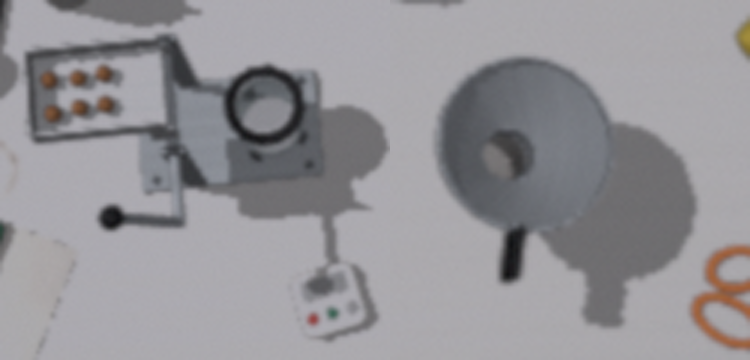

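View pics/c2.png

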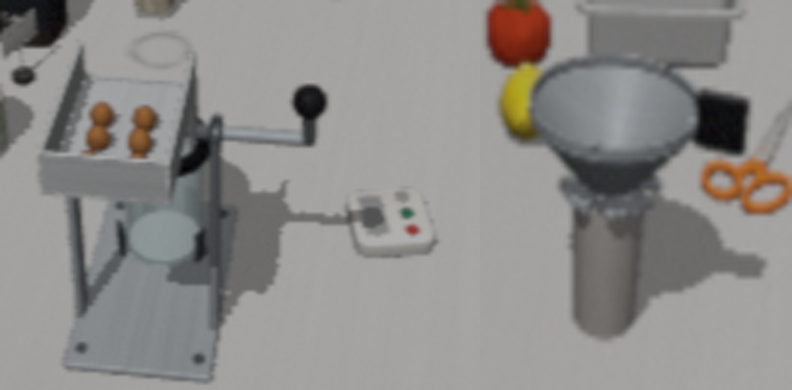

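The left crop shows the band ring at about (264,104), the ball at (111,217), and the pan turned slightly (stand +y points to image left, a little downward). The right crop shows the funnel with its handle pointing to the robot's side. In the side crop the ribs are not visible, so I'll find them by feel. Next I'll measure with masks.

```bash
python3 - <<'E'
from h import *
T=dict(np.load("top0.npz"));S=dict(np.load("side0.npz"))
def dark(c,box,th,name,minA=15):
    x0,x1,y0,y1=box;im=c["image"][y0:y1,x0:x1].max(2)
    m=(im<th).astype(np.uint8);n,l,st,ce=cv2.connectedComponentsWithStats(m)
    for i in range(1,n):
        if st[i,4]>=minA: print(name,st[i].tolist(),(ce[i]+[x0,y0]).round(2))
    return m
dark(T,(260,298,172,208),60,"ring")
dark(T,(215,240,215,240),60,"ball")
dark(T,(415,445,230,260),60,"handle")
dark(S,(340,365,222,245),60,"ballS");dark(S,(380,405,145,165),60,"handleS")
# ring
m=(T["image"][172:208,260:298].max(2)<70).astype(np.uint8)
n,l,st,ce=cv2.connectedComponentsWithStats(m);i=1+st[1:,4].argmax()
cs,_=cv2.findContours((l==i).astype(np.uint8),cv2.RETR_EXTERNAL,cv2.CHAIN_APPROX_NONE)
e=cv2.fitEllipse(cs[0]);print("ring ell",e,"ctr",onz(T,e[0][0]+260,e[0][1]+172,.115))
# handle axis at z .183 top
m=(T["image"][230:260,415:445].max(2)<70);v,u=np.nonzero(m)
P=np.array([onz(T,a+415,b+230,.183)[:2] for a,b in zip(u,v)]);w,V=np.linalg.eigh(np.cov(P.T));print("handle axis",V[:,1],np.degrees(np.arctan2(*V[::-1,1])),P.mean(0),P.min(0),P.max(0))
# funnel rim by saturation/brightness: edges
g=T["image"][170:262,395:475]; 
hsv=cv2.cvtColor(g,cv2.COLOR_RGB2HSV);print("px",g[40,[0,5,10,13,15,18,25,35,45,55,60,62,65,70]].tolist())
# pan corners guesses & plates
for p in [(27,52),(35,138),(172,38),(170,128)]: print("pan c",onz(T,190+p[0]/3,155+p[1]/3,.259))
for p in [(317,72),(321,173)]: print("base c",onz(T,190+p[0]/3,155+p[1]/3,.008))
for p in [(298,268),(358,266),(310,338),(370,318)]: print("timer",onz(T,190+p[0]/3,155+p[1]/3,.01))
print("cup side base", onz(S,330+605/3.9*.5128*0+605-480 and 330+(605-480)/3.9,130+315/4.875,0))
E
```

```text
ring [5, 6, 26, 25, 173] [277.73 190.75]
ball [9, 9, 8, 7, 37] [227.05 227.24]
handle [11, 9, 6, 14, 52] [428.56 245.25]
ballS [8, 7, 10, 16, 98] [352.64 234.59]
handleS [5, 4, 13, 12, 128] [391.31 154.87]
ring ell ((17.78679847717285, 17.919445037841797), (24.485130310058594, 25.452896118164062), 97.0612564086914) ctr [0.5904 0.0714 0.115 ]
handle axis [-0.9672114   0.25397267] 165.28728055537215 [ 0.41925161 -0.33367742] [ 0.4009 -0.3437] [ 0.438  -0.3257]
px [[173, 171, 176], [172, 171, 175], [172, 170, 174], [138, 139, 145], [86, 88, 93], [80, 82, 87], [89, 91, 97], [108, 111, 117], [119, 122, 129], [120, 123, 130], [103, 106, 111], [116, 115, 119], [117, 116, 118], [152, 151, 154]]
pan c [0.61   0.2636 0.259 ]
pan c [0.535 0.255 0.259]
pan c [0.6202 0.1397 0.259 ]
pan c [0.5416 0.1409 0.259 ]
base c [0.646  0.0235 0.008 ]
base c [0.5411 0.0206 0.008 ]
timer [0.4451 0.0446 0.01  ]
timer [ 0.446  -0.0153  0.01  ]
timer [0.3756 0.0334 0.01  ]
timer [ 0.3941 -0.0264  0.01  ]
cup side base [ 0.5042 -0.3583  0.    ]
```

```bash
python3 - <<'E'
from h import *
from scipy.optimize import least_squares
T=dict(np.load("top0.npz"));S=dict(np.load("side0.npz"))
print("ball",tri(T,(227.2,227.2),S,(352.9,233.8)))
print("handle",tri(T,(428.9,244.5),S,(391.3,154.9)))
def fit(C,c0,angs,z,r,n0,n1,drop=30):
    g=cv2.GaussianBlur(C["image"],(0,0),.7).mean(2);P=[]
    for a in np.radians(angs):
        rr=np.arange(n0,n1,.25);v=cv2.remap(g.astype(np.float32),(c0[0]+rr*np.cos(a)).astype(np.float32)[None],(c0[1]+rr*np.sin(a)).astype(np.float32)[None],1)[0]
        d=np.gradient(v);k=d.argmax();P.append(onz(C,c0[0]+rr[k]*np.cos(a),c0[1]+rr[k]*np.sin(a),z)[:2])
    P=np.array(P);f=lambda q:np.hypot(*(P-q[:2]).T)-(q[2] if r is None else r)
    x0=[*P.mean(0)]+([.07] if r is None else [])
    s=least_squares(f,x0,loss="soft_l1",f_scale=.001);print(s.x,np.abs(f(s.x)).round(4).tolist())
print("funnel");
for r in(None,.068): fit(T,(432,216),range(130,330,10),.164,r,18,32)
print("ring")
for r in(None,.038): fit(T,(277.8,190),range(0,360,15),.115,r,9,18)
# stand yaw from the base plate's -y edge and pan far edge: line through base corners
for n,p,q in[("base",(.646,.0235),(.5411,.0206)),("panfar",(.61,.2636),(.535,.255)),("panlong",(.61,.2636),(.6202,.1397)),("panlong2",(.535,.255),(.5416,.1409))]:
    print(n,np.degrees(np.arctan2(q[1]-p[1],q[0]-p[0])))
E
```

```text
ball (array([0.46733033, 0.18931692, 0.25897295]), np.float64(0.0011634155646154589))
handle (array([ 0.4226897 , -0.33904139,  0.16335825]), np.float64(0.0002976241111830574))
funnel
[ 0.50211418 -0.35445028  0.06861456] [0.0001, 0.0, 0.0011, 0.0, 0.0015, 0.0027, 0.0014, 0.0002, 0.0001, 0.0, 0.0003, 0.0002, 0.0006, 0.0016, 0.0004, 0.0019, 0.0001, 0.0001, 0.0002, 0.0011]
[ 0.50267358 -0.35397295] [0.0008, 0.0006, 0.0016, 0.0003, 0.0017, 0.0025, 0.0014, 0.0002, 0.0002, 0.0001, 0.0004, 0.0001, 0.0006, 0.0016, 0.0005, 0.0021, 0.0002, 0.0003, 0.0003, 0.0005]
ring
[0.59131859 0.07118229 0.03773614] [0.0006, 0.0003, 0.0007, 0.0002, 0.0001, 0.0004, 0.0011, 0.0001, 0.0006, 0.0005, 0.0009, 0.0005, 0.0001, 0.0007, 0.0001, 0.0014, 0.0007, 0.0008, 0.0005, 0.0012, 0.0013, 0.0008, 0.0006, 0.0004]
[0.59138942 0.07117796] [0.0003, 0.0001, 0.0005, 0.0004, 0.0001, 0.0002, 0.0013, 0.0001, 0.0004, 0.0007, 0.0011, 0.0007, 0.0002, 0.0004, 0.0004, 0.0011, 0.0004, 0.0011, 0.0002, 0.0015, 0.0016, 0.0005, 0.0009, 0.0007]
base -178.41643993931777
panfar -173.45865362293404
panlong -85.2937688907747
panlong2 -86.68947210463962
```

Call:
drive_tool --targets '[{"spin": 0.111, "tz": -0.008, "claw": 0.06}, {"spin": 0.111, "tz": -0.008, "claw": 0.06}, {"spin": 0.111, "tz": -0.008, "claw": 0.06}, {"spin": 0.111, "tz": -0.008, "claw": 0.06}, {"spin": 0.111, "tz": -0.008, "claw": 0.06}]'

```text
schema error: expected keys tx, ty, tz, spin, claw
```

Call:
drive_tool --targets '[{"tx": 0.018, "ty": -0.034, "claw": 0.06}, {"tx": 0.018, "ty": -0.034, "claw": 0.06}, {"tx": 0.018, "ty": -0.034, "claw": 0.06}, {"tx": 0.018, "ty": -0.034, "claw": 0.06}, {"tx": 0.018, "ty": -0.034, "claw": 0.06}]'

```text
schema error: expected keys tx, ty, tz, spin, claw
```

Call:
drive_tool --targets '[{"tx": 0.018, "ty": -0.034, "claw": 0.06}, {"tx": 0.018, "ty": -0.034, "claw": 0.06}, {"claw": 0.06}, {"claw": 0.06}]'

```text
schema error: expected keys tx, ty, tz, spin, claw
```

```bash
cat >> h.py <<'E'
def go(o,x,y,z=None,yaw=None):
    "shift in tool axes to reach x,y,z (and spin to reach tool-x heading yaw)"
    R=Ro.from_rotvec(o["eef_rot"]).as_matrix();p=np.array(o["tool_pos"])
    d=np.array([x,y,p[2] if z is None else z])-p
    h=np.arctan2(R[1,0],R[0,0]);print("t",o["t"],"pos",p.round(4),"tx heading",h.round(4),"shift",(R.T@d).round(4),"tilt",(R[:,2]).round(4),"F",np.round(o["contact_force"],2),"op",o["opening"],o["grasp_force"], "spin" if yaw is not None else "",-(yaw-h) if yaw is not None else "")
E
python3 -c "
from plant import *;from h import *
go(get_obs(),.42,-.3385,.15,-.1885)"
```

```text
t 0.1 pos [ 0.2251 -0.5826  0.2306] tx heading 0.3687 shift [ 0.2698 -0.1573  0.0808] tilt [-6.0e-04  1.3e-03 -1.0e+00] F [-0.92  0.08  0.52] op 0.9996023013785766 0.0 spin 0.5572260226871586
```

All keys are required in each row.

Call:
drive_tool --targets '[{"tx": 0, "ty": 0, "spin": 0.111, "tz": -0.008, "claw": 0.06}, {"tx": 0, "ty": 0, "spin": 0.111, "tz": -0.008, "claw": 0.06}, {"tx": 0, "ty": 0, "spin": 0.111, "tz": -0.008, "claw": 0.06}, {"tx": 0, "ty": 0, "spin": 0.111, "tz": -0.008, "claw": 0.06}, {"tx": 0, "ty": 0, "spin": 0.111, "tz": -0.008, "claw": 0.06}]'

```text
t: 0.52
tool_pos: [0.2252, -0.5827, 0.2712]
eef_rot: [-3.126, 0.301, 0.001]
contact_force: [-0.2, -0.8, -0.6]
opening: 0.698
grasp_force: 0.0
```

Call:
drive_tool --targets '[{"tx": 0.018, "ty": -0.034, "tz": 0, "spin": 0, "claw": 0.06}, {"tx": 0.018, "ty": -0.034, "tz": 0, "spin": 0, "claw": 0.06}, {"tx": 0.018, "ty": -0.034, "tz": 0, "spin": 0, "claw": 0.06}, {"tx": 0.018, "ty": -0.034, "tz": 0, "spin": 0, "claw": 0.06}, {"tx": 0.018, "ty": -0.034, "tz": 0, "spin": 0, "claw": 0.06}]'

```text
t: 0.93
tool_pos: [0.3459, -0.4309, 0.271]
eef_rot: [-3.128, 0.292, 0.001]
contact_force: [1.2, -1.1, -0.0]
opening: 0.701
grasp_force: 0.0
```

Call:
drive_tool --targets '[{"tx": 0.018, "ty": -0.034, "tz": 0, "spin": 0, "claw": 0.06}, {"tx": 0.018, "ty": -0.034, "tz": 0, "spin": 0, "claw": 0.06}, {"tx": 0, "ty": 0, "tz": 0, "spin": 0, "claw": 0.06}, {"tx": 0, "ty": 0, "tz": 0, "spin": 0, "claw": 0.06}]'

```text
t: 1.27
tool_pos: [0.3949, -0.37, 0.2711]
eef_rot: [-3.128, 0.284, 0.0]
contact_force: [0.5, -0.6, 0.2]
opening: 0.698
grasp_force: 0.0
```

```bash
python3 -c "
from plant import *;from h import *
go(get_obs(),.42,-.3385,.15,-.1885)"
```

```text
t 1.2667 pos [ 0.3949 -0.37    0.2711] tx heading -0.1808 shift [ 0.019  -0.0354  0.1211] tilt [ 0.     0.001 -1.   ] F [ 0.5  -0.65  0.24] op 0.6978943588703189 0.0 spin 0.007707661392849063
```

Call:
drive_tool --targets '[{"tx": 0.019, "ty": -0.0355, "tz": 0, "spin": 0.008, "claw": 0.06}, {"tx": 0, "ty": 0, "tz": 0.035, "spin": 0, "claw": 0.06}, {"tx": 0, "ty": 0, "tz": 0.03, "spin": 0, "claw": 0.06}, {"tx": 0, "ty": 0, "tz": 0, "spin": 0, "claw": 0.06}, {"tx": 0, "ty": 0, "tz": 0, "spin": 0, "claw": 0.06}]'

```text
t: 1.68
tool_pos: [0.4167, -0.3416, 0.2055]
eef_rot: [-3.125, 0.307, 0.006]
contact_force: [0.4, -0.0, 1.1]
opening: 0.703
grasp_force: 0.0
```

```bash
python3 -c "
from plant import *;from h import *
go(get_obs(),.42,-.3385,.15,-.1885)
t=camera('top');s=camera('side')
for n,c,(u,v) in(('t',t,(430,235)),('s',s,(380,150))):
    i=c['image'][v-35:v+35,u-45:u+45,::-1];cv2.imwrite(f'pics/{n}1.png',i)
a=[cv2.resize(cv2.imread(f'pics/{n}1.png'),None,fx=4.4,fy=4.4,interpolation=2) for n in 'ts'];cv2.imwrite('pics/g1.png',np.hstack(a))"
```

```text
t 1.6833 pos [ 0.4167 -0.3416  0.2055] tx heading -0.1961 shift [ 0.0028 -0.0037  0.0555] tilt [-0.0034  0.0015 -1.    ] F [ 0.4  -0.02  1.09] op 0.7029747394846778 0.0 spin -0.00756164585006
```

View pics/g1.png

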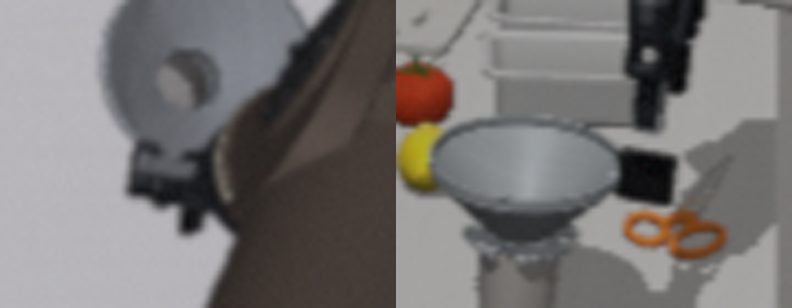

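The gripper hangs right above the handle plate (about (430,243) in the top view). I'll correct by 4 mm, go down and close.

Call:
drive_tool --targets '[{"tx": 0.003, "ty": -0.0035, "tz": 0.02, "spin": -0.008, "claw": 0.06}, {"tx": 0, "ty": 0, "tz": 0.02, "spin": 0, "claw": 0.06}, {"tx": 0, "ty": 0, "tz": 0.016, "spin": 0, "claw": 0.06}, {"tx": 0, "ty": 0, "tz": 0, "spin": 0, "claw": 0.06}, {"tx": 0, "ty": 0, "tz": 0, "spin": 0, "claw": 0.025}]' --newtons 30

```text
t: 2.2
tool_pos: [0.4222, -0.3391, 0.1515]
eef_rot: [3.127, -0.294, 0.001]
contact_force: [0.7, 0.4, 0.6]
opening: 0.574
grasp_force: 0.0
```

Call:
drive_tool --targets '[{"tx": 0, "ty": 0, "tz": 0, "spin": 0, "claw": 0.025}, {"tx": 0, "ty": 0, "tz": 0, "spin": 0, "claw": 0.025}, {"tx": 0, "ty": 0, "tz": 0, "spin": 0, "claw": 0.005}, {"tx": 0, "ty": 0, "tz": 0, "spin": 0, "claw": 0.005}, {"tx": 0, "ty": 0, "tz": 0, "spin": 0, "claw": 0.005}]'

```text
t: 2.62
tool_pos: [0.4225, -0.3385, 0.1512]
eef_rot: [3.127, -0.292, 0.002]
contact_force: [-1.5, 0.1, 5.9]
opening: 0.112
grasp_force: 31.0
```

```bash
python3 -c "
from plant import *;from h import *
o=get_obs();go(o,.42,-.3385,.15,-.1885);print(o['torque'])"
```

```text
t 2.6167 pos [ 0.4225 -0.3385  0.1512] tx heading -0.1863 shift [-0.0025  0.0004  0.0012] tilt [ 1.3e-03 -9.0e-04 -1.0e+00] F [-1.45  0.12  5.88] op 0.11204501088022535 30.968536734580994 spin 0.002217042469304209
[ 0.09643256 -0.00812267  0.05373052]
```

Call:
drive_tool --targets '[{"tx": 0, "ty": 0, "tz": 0, "spin": 0, "claw": 0.0}, {"tx": 0, "ty": 0, "tz": 0, "spin": 0, "claw": 0.0}, {"tx": 0, "ty": 0, "tz": -0.012, "spin": 0, "claw": 0.0}, {"tx": 0, "ty": 0, "tz": -0.014, "spin": 0, "claw": 0.0}, {"tx": 0, "ty": 0, "tz": -0.014, "spin": 0, "claw": 0.0}]' --newtons 90

```text
t: 3.03
tool_pos: [0.4215, -0.3379, 0.1904]
eef_rot: [-3.127, 0.292, 0.002]
contact_force: [-0.6, -0.3, -0.7]
opening: 0.1
grasp_force: 87.8
```

Call:
drive_tool --targets '[{"tx": 0, "ty": 0, "tz": -0.02, "spin": 0, "claw": 0.0}, {"tx": 0, "ty": 0, "tz": -0.02, "spin": 0, "claw": 0.0}, {"tx": 0, "ty": 0, "tz": 0, "spin": -0.05, "claw": 0.0}, {"tx": 0, "ty": 0, "tz": 0, "spin": -0.1, "claw": 0.0}, {"tx": 0, "ty": 0, "tz": 0, "spin": -0.1, "claw": 0.0}]'

```text
t: 3.45
tool_pos: [0.422, -0.3381, 0.2306]
eef_rot: [3.14, 0.108, 0.0]
contact_force: [0.3, -0.7, -1.6]
opening: 0.104
grasp_force: 87.9
```

Call:
drive_tool --targets '[{"tx": 0, "ty": 0, "tz": 0, "spin": -0.1, "claw": 0.0}, {"tx": 0, "ty": 0, "tz": 0, "spin": -0.1, "claw": 0.0}, {"tx": 0, "ty": 0, "tz": 0, "spin": -0.1, "claw": 0.0}, {"tx": 0, "ty": 0, "tz": 0, "spin": -0.1, "claw": 0.0}, {"tx": 0, "ty": 0, "tz": 0, "spin": -0.1, "claw": 0.0}]'

```text
t: 3.87
tool_pos: [0.4217, -0.338, 0.2301]
eef_rot: [-3.015, -0.881, 0.001]
contact_force: [0.4, 0.2, -1.3]
opening: 0.101
grasp_force: 87.9
```

Call:
drive_tool --targets '[{"tx": 0, "ty": 0, "tz": 0, "spin": -0.1, "claw": 0.0}, {"tx": 0, "ty": 0, "tz": 0, "spin": -0.1, "claw": 0.0}, {"tx": 0, "ty": 0, "tz": 0, "spin": -0.1, "claw": 0.0}, {"tx": 0, "ty": 0, "tz": 0, "spin": -0.1, "claw": 0.0}, {"tx": 0, "ty": 0, "tz": 0, "spin": -0.1, "claw": 0.0}]'

```text
t: 4.28
tool_pos: [0.4217, -0.3381, 0.2301]
eef_rot: [-2.703, -1.6, 0.001]
contact_force: [0.5, 0.3, -1.6]
opening: 0.105
grasp_force: 87.9
```

Call:
drive_tool --targets '[{"tx": 0, "ty": 0, "tz": 0, "spin": -0.1, "claw": 0.0}, {"tx": 0, "ty": 0, "tz": 0, "spin": -0.05, "claw": 0.0}, {"tx": 0, "ty": 0, "tz": 0, "spin": 0, "claw": 0.0}, {"tx": 0, "ty": 0, "tz": 0, "spin": 0, "claw": 0.0}]'

```text
t: 4.62
tool_pos: [0.4218, -0.3382, 0.2302]
eef_rot: [-2.582, -1.789, 0.0]
contact_force: [-0.2, 0.6, -0.9]
opening: 0.106
grasp_force: 87.8
```

```bash
python3 -c "
from plant import *;from h import *
o=get_obs();go(o,.561,-.0043,.231,1.19);print(o['torque'],o['joint_positions'])"
```

```text
t 4.6167 pos [ 0.4218 -0.3382  0.2302] tx heading 1.2117 shift [ 0.3615  0.013  -0.0008] tilt [-4.e-04  2.e-04 -1.e+00] F [-0.18  0.58 -0.93] op 0.10586938562481939 87.84788846969604 spin 0.021682415784102682
[-0.13088014  0.06325045 -0.01892809] [ 0.76752752  0.31618622 -0.24640899  1.76450598  0.08653226  1.0718509
  0.13224777]
```

Call:
drive_tool --targets '[{"tx": 0.02, "ty": 0.0013, "tz": 0, "spin": 0.02, "claw": 0.0}, {"tx": 0.035, "ty": 0.0013, "tz": 0, "spin": 0, "claw": 0.0}, {"tx": 0.035, "ty": 0.0013, "tz": 0, "spin": 0, "claw": 0.0}, {"tx": 0.035, "ty": 0.0013, "tz": 0, "spin": 0, "claw": 0.0}, {"tx": 0.035, "ty": 0.0013, "tz": 0, "spin": 0, "claw": 0.0}]'

```text
t: 5.03
tool_pos: [0.4869, -0.1903, 0.2304]
eef_rot: [2.601, 1.762, -0.0]
contact_force: [1.4, 0.3, -1.4]
opening: 0.101
grasp_force: 87.8
```

Call:
drive_tool --targets '[{"tx": 0.035, "ty": 0.0013, "tz": 0, "spin": 0, "claw": 0.0}, {"tx": 0.035, "ty": 0.0013, "tz": 0, "spin": 0, "claw": 0.0}, {"tx": 0.035, "ty": 0.0013, "tz": 0, "spin": 0, "claw": 0.0}, {"tx": 0.035, "ty": 0.0013, "tz": 0, "spin": 0, "claw": 0.0}, {"tx": 0.02, "ty": 0.0013, "tz": 0, "spin": 0, "claw": 0.0}]'

```text
t: 5.45
tool_pos: [0.5526, -0.0405, 0.2305]
eef_rot: [-2.596, -1.767, -0.002]
contact_force: [-0.2, 0.6, -1.7]
opening: 0.101
grasp_force: 87.8
```

Call:
drive_tool --targets '[{"tx": 0, "ty": 0, "tz": 0, "spin": 0, "claw": 0.0}, {"tx": 0, "ty": 0, "tz": 0, "spin": 0, "claw": 0.0}, {"tx": 0, "ty": 0, "tz": 0, "spin": 0, "claw": 0.0}]'

```text
t: 5.7
tool_pos: [0.5512, -0.0462, 0.2301]
eef_rot: [2.6, 1.763, -0.002]
contact_force: [0.1, 0.4, -2.2]
opening: 0.102
grasp_force: 87.8
```

```bash
python3 -c "
from plant import *;from h import *
o=get_obs();go(o,.561,-.0043,.231,1.19);print(o['torque'])
t=camera('top');s=camera('side');np.savez('t2.npz',**t);np.savez('s2.npz',**s)
p=o['tool_pos'];R=Ro.from_rotvec(o['eef_rot']).as_matrix();c=p+R@[.0813,-.0006,0];c[2]+=.0128;print('expected mouth',c,pix(t,c),pix(s,c))
a=cv2.resize(t['image'][140:240,230:330],None,fx=4,fy=4,interpolation=2);b=cv2.resize(s['image'][190:290,270:370],None,fx=4,fy=4,interpolation=2)
cv2.imwrite('pics/g2.png',np.hstack([a,b])[...,::-1])"
```

```text
t 5.7 pos [ 0.5512 -0.0462  0.2301] tx heading 1.192 shift [ 0.0425 -0.0064 -0.001 ] tilt [-8.e-04 -8.e-04 -1.e+00] F [ 0.09  0.37 -2.23] op 0.10215605078602474 87.77462482452393 spin 0.0019896317404834996
[-0.15479502  0.08182167 -0.03528915]
expected mouth [0.58075364 0.02959931 0.24276929] [290.54159909 183.27289751] [312.26562482 189.83867092]
```

View pics/g2.png

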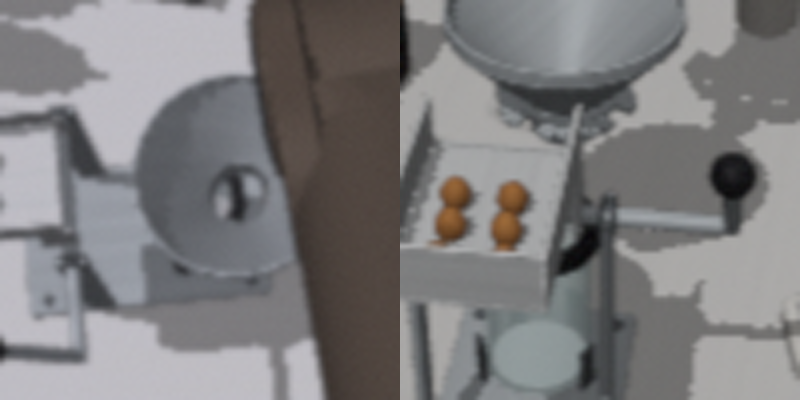

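The funnel (top-view centre about (290,183)) is 43 mm short of the jar and still on the -y side. I'll fit its rim to refine the axis.

```bash
cat >> h.py <<'E'
from scipy.optimize import least_squares
def fit(C,c0,angs,z,r,n0,n1):
    g=cv2.GaussianBlur(C["image"],(0,0),.7).mean(2).astype(np.float32);P=[];rr=np.arange(n0,n1,.25)
    for a in np.radians(angs):
        v=cv2.remap(g,(c0[0]+rr*np.cos(a)).astype(np.float32)[None],(c0[1]+rr*np.sin(a)).astype(np.float32)[None],1)[0]
        k=np.gradient(v).argmax();P.append(onz(C,c0[0]+rr[k]*np.cos(a),c0[1]+rr[k]*np.sin(a),z)[:2])
    P=np.array(P);f=lambda q:np.hypot(*(P-q).T)-r
    s=least_squares(f,P.mean(0),loss="soft_l1",f_scale=.001);print("axis",s.x.round(4),(f(s.x)*1e3).round(1).tolist());return s.x
E
python3 -c "
from h import *
T=dict(np.load('t2.npz'));S=dict(np.load('s2.npz'))
fit(T,(290.5,183.3),list(range(85,290,10)),.243,.068,20,32)
fit(S,(312.3,189.8),list(range(10,170,10)),.243,.068,14,34)
S0=dict(np.load('side0.npz'));print('side, parked');fit(S0,(365,155),list(range(20,340,12)),.164,.068,7,27)"
```

```text
axis [0.5802 0.0315] [11.2, 14.7, -5.2, -4.4, 6.7, -2.1, -1.2, -2.0, -0.7, 0.0, 1.0, 0.2, 0.1, 2.1, 1.4, 2.0, -0.8, -0.3, -0.6, -0.4, -9.7]
axis [0.5753 0.0667] [0.2, -6.2, -9.9, -13.8, -12.1, 8.6, 5.5, -1.2, -0.1, 12.0, 9.6, 2.0, -8.8, -13.0, -11.0, -6.8]
side, parked
axis [ 0.5059 -0.3313] [-0.3, 3.7, 9.8, 15.9, 26.4, 32.0, 31.9, 34.7, 36.8, 23.6, 13.5, 6.5, -0.2, 12.2, -3.8, 4.0, 11.8, 17.4, 16.7, 105.1, 84.9, 84.9, 90.6, 95.1, 91.4, 25.6, 13.6]
```

Call:
drive_tool --targets '[{"tx": 0.02, "ty": -0.003, "tz": 0, "spin": 0, "claw": 0.0}, {"tx": 0.021, "ty": -0.003, "tz": 0, "spin": 0, "claw": 0.0}, {"tx": 0, "ty": 0, "tz": 0.02, "spin": 0, "claw": 0.0}, {"tx": 0, "ty": 0, "tz": 0.018, "spin": 0, "claw": 0.0}, {"tx": 0, "ty": 0, "tz": 0, "spin": 0, "claw": 0.0}]'

```text
t: 6.22
tool_pos: [0.559, -0.0064, 0.1893]
eef_rot: [-2.598, -1.762, 0.007]
contact_force: [-0.7, -0.8, -1.7]
opening: 0.105
grasp_force: 87.7
```

```bash
python3 -c "
from plant import *;from h import *
o=get_obs();go(o,.561,-.006,.19,1.19)
t=camera('top');c=pix(t,[.5912,.0712,.205]);print(c)
fit(t,c,list(range(110,250,8)),.205,.068,20,32);go(get_obs(),.561,-.006,.19,1.19)"
```

```text
t 6.2167 pos [ 0.559  -0.0064  0.1893] tx heading 1.192 shift [ 0.0011  0.0018 -0.0007] tilt [-5.2e-03 -9.0e-04 -1.0e+00] F [-0.73 -0.82 -1.75] op 0.10548730663042616 87.74042844772339 spin 0.001999259832432765
[275.53963437 182.77169779]
axis [0.5876 0.0731] [3.9, -3.7, -2.5, 0.1, -1.9, -1.1, -1.4, 13.6, 13.0, 15.1, 16.0, 13.6, -0.9, -1.4, -0.5, -0.4, -0.4, -0.5]
t 6.2667 pos [ 0.5597 -0.0065  0.1909] tx heading 1.1917 shift [0.0009 0.0011 0.0009] tilt [-3.7e-03 -8.0e-04 -1.0e+00] F [-0.95 -0.82 -1.63] op 0.09976220142630984 87.74454116821289 spin 0.0017477609694931395
```

Call:
drive_tool --targets '[{"tx": 0.001, "ty": 0.0015, "tz": 0.004, "spin": 0, "claw": 0.0}, {"tx": 0, "ty": 0, "tz": 0.004, "spin": 0, "claw": 0.0}, {"tx": 0, "ty": 0, "tz": 0.002, "spin": 0, "claw": 0.0}, {"tx": 0, "ty": 0, "tz": 0, "spin": 0, "claw": 0.0}]'

```text
t: 6.6
tool_pos: [0.5629, -0.0049, 0.1824]
eef_rot: [2.599, 1.765, 0.0]
contact_force: [-0.6, -0.1, -1.4]
opening: 0.106
grasp_force: 87.8
```

```bash
python3 -c "
from plant import *;from h import *
o=get_obs();go(o,.561,-.006,.172,1.19);print(o['torque'])"
```

```text
t 6.6 pos [ 0.5629 -0.0049  0.1824] tx heading 1.1932 shift [-0.0017 -0.0014  0.0104] tilt [ 2.e-04 -1.e-04 -1.e+00] F [-0.61 -0.08 -1.42] op 0.10562774718436413 87.82905220985413 spin 0.0031573482989468715
[-0.11710288  0.09228818 -0.04736072]
```

Call:
drive_tool --targets '[{"tx": -0.001, "ty": -0.001, "tz": 0.003, "spin": 0, "claw": 0.0}, {"tx": 0, "ty": 0, "tz": 0.002, "spin": 0, "claw": 0.0}, {"tx": 0, "ty": 0, "tz": 0, "spin": 0, "claw": 0.0}]'

```text
t: 6.85
tool_pos: [0.5613, -0.0053, 0.177]
eef_rot: [-2.598, -1.766, 0.001]
contact_force: [-0.5, 0.2, -2.1]
opening: 0.103
grasp_force: 87.8
```

Call:
drive_tool --targets '[{"tx": 0, "ty": 0, "tz": 0.002, "spin": 0, "claw": 0.0}, {"tx": 0, "ty": 0, "tz": 0, "spin": 0, "claw": 0.0}, {"tx": 0, "ty": 0, "tz": 0, "spin": 0, "claw": 0.0}]'

```text
t: 7.1
tool_pos: [0.5616, -0.0051, 0.1752]
eef_rot: [-2.598, -1.766, 0.0]
contact_force: [0.5, 0.5, -1.5]
opening: 0.104
grasp_force: 87.8
```

```bash
python3 -c "
from plant import *;from h import *
o=get_obs();go(o,.561,-.006,.172,1.19);print(o['torque'])"
```

```text
t 7.1 pos [ 0.5616 -0.0051  0.1752] tx heading 1.1938 shift [-0.001  -0.0002  0.0032] tilt [-1.e-04 -0.e+00 -1.e+00] F [ 0.53  0.48 -1.54] op 0.10414852627612088 87.8493583202362 spin 0.003817489064902535
[-0.079687    0.07457326  0.01035649]
```

Call:
drive_tool --targets '[{"tx": 0, "ty": 0, "tz": 0.0015, "spin": 0, "claw": 0.0}, {"tx": 0, "ty": 0, "tz": 0, "spin": 0, "claw": 0.0}, {"tx": 0, "ty": 0, "tz": 0, "spin": 0, "claw": 0.0}]'

```text
t: 7.35
tool_pos: [0.5616, -0.0052, 0.1737]
eef_rot: [2.598, 1.766, -0.0]
contact_force: [0.5, -0.3, -1.6]
opening: 0.102
grasp_force: 87.8
```

Call:
drive_tool --targets '[{"tx": 0, "ty": 0, "tz": 0.0015, "spin": 0, "claw": 0.0}, {"tx": 0, "ty": 0, "tz": 0, "spin": 0, "claw": 0.0}, {"tx": 0, "ty": 0, "tz": 0, "spin": 0, "claw": 0.0}]'

```text
t: 7.6
tool_pos: [0.5618, -0.0053, 0.1727]
eef_rot: [2.598, 1.765, 0.001]
contact_force: [-1.5, -1.4, 4.5]
opening: 0.101
grasp_force: 88.8
```

Call:
drive_tool --targets '[{"tx": 0, "ty": 0, "tz": 0.001, "spin": 0, "claw": 0.0}, {"tx": 0, "ty": 0, "tz": 0, "spin": 0, "claw": 0.0}, {"tx": 0, "ty": 0, "tz": 0, "spin": 0, "claw": 0.0}]'

```text
t: 7.85
tool_pos: [0.5619, -0.0056, 0.1723]
eef_rot: [2.598, 1.764, 0.001]
contact_force: [-3.4, -2.9, 10.2]
opening: 0.103
grasp_force: 90.0
```

Call:
drive_tool --targets '[{"tx": 0.0003, "ty": 0.0066, "tz": -0.0004, "spin": -0.08, "claw": 0.0}, {"tx": 0, "ty": 0, "tz": 0, "spin": 0, "claw": 0.0}, {"tx": 0, "ty": 0, "tz": 0, "spin": 0, "claw": 0.0}]'

```text
t: 8.1
tool_pos: [0.5684, -0.0073, 0.1722]
eef_rot: [2.527, 1.866, 0.002]
contact_force: [-1.8, -0.8, 7.6]
opening: 0.105
grasp_force: 89.3
```

Call:
drive_tool --targets '[{"tx": 0.0003, "ty": 0.0066, "tz": 0, "spin": -0.08, "claw": 0.0}, {"tx": 0, "ty": 0, "tz": 0, "spin": 0, "claw": 0.0}, {"tx": 0, "ty": 0, "tz": 0, "spin": 0, "claw": 0.0}]'

```text
t: 8.35
tool_pos: [0.5745, -0.0088, 0.1719]
eef_rot: [2.452, 1.964, 0.001]
contact_force: [-0.9, -0.2, 6.7]
opening: 0.1
grasp_force: 89.1
```

```bash
cat >> h.py <<'E'
def st(o,jx=.5912,jy=.0712):
    R=Ro.from_rotvec(o["eef_rot"]).as_matrix();h=np.arctan2(R[1,0],R[0,0]);r=.083
    tq=np.array(o["torque"]);print("axis est",(o["tool_pos"]+R@[r,-.0006,0]).round(4),"torque",tq.round(2));go(o,jx-r*np.cos(h)+.0006*np.sin(h),jy-r*np.sin(h)-.0006*np.cos(h))
E
python3 -c "
from plant import *;from h import *
st(get_obs())"
```

```text
axis est [0.5921 0.0723 0.172 ] torque [0.44 0.15 0.06]
t 8.35 pos [ 0.5745 -0.0088  0.1719] tx heading 1.3504 shift [-0.0013 -0.0006 -0.    ] tilt [ 7.e-04  5.e-04 -1.e+00] F [-0.92 -0.22  6.74] op 0.09968092662890475 89.07151579856873
```

Call:
drive_tool --targets '[{"tx": 0.0003, "ty": 0.0066, "tz": 0, "spin": -0.08, "claw": 0.0}, {"tx": 0, "ty": 0, "tz": 0, "spin": 0, "claw": 0.0}, {"tx": 0, "ty": 0, "tz": 0, "spin": 0, "claw": 0.0}]'

```text
t: 8.6
tool_pos: [0.581, -0.0095, 0.1719]
eef_rot: [-2.372, -2.06, -0.002]
contact_force: [-0.8, 0.9, 5.3]
opening: 0.103
grasp_force: 89.1
```

Call:
drive_tool --targets '[{"tx": 0.0003, "ty": 0.0066, "tz": 0, "spin": -0.08, "claw": 0.0}, {"tx": 0, "ty": 0, "tz": 0, "spin": 0, "claw": 0.0}, {"tx": 0, "ty": 0, "tz": 0, "spin": 0, "claw": 0.0}]'

```text
t: 8.85
tool_pos: [0.5873, -0.0103, 0.1719]
eef_rot: [-2.288, -2.152, -0.001]
contact_force: [-1.2, 0.9, 5.8]
opening: 0.108
grasp_force: 89.0
```

```bash
python3 -c "
from plant import *;from h import *
st(get_obs())"
```

```text
axis est [0.5918 0.0725 0.1719] torque [0.58 0.06 0.1 ]
t 8.85 pos [ 0.5873 -0.0103  0.1719] tx heading 1.5094 shift [-0.0014 -0.0005 -0.    ] tilt [ 4.e-04  6.e-04 -1.e+00] F [-1.25  0.87  5.78] op 0.10836509540639588 89.03977990150452
```

Call:
drive_tool --targets '[{"tx": 0.0003, "ty": 0.0066, "tz": 0, "spin": -0.08, "claw": 0.0}, {"tx": 0, "ty": 0, "tz": 0, "spin": 0, "claw": 0.0}, {"tx": 0, "ty": 0, "tz": 0, "spin": 0, "claw": 0.0}]'

```text
t: 9.1
tool_pos: [0.594, -0.0107, 0.172]
eef_rot: [2.201, 2.242, 0.001]
contact_force: [-2.1, -1.4, 7.3]
opening: 0.104
grasp_force: 89.3
```

Call:
drive_tool --targets '[{"tx": 0.0003, "ty": 0.0066, "tz": 0, "spin": -0.08, "claw": 0.0}, {"tx": 0, "ty": 0, "tz": 0, "spin": 0, "claw": 0.0}, {"tx": 0, "ty": 0, "tz": 0, "spin": 0, "claw": 0.0}]'

```text
t: 9.35
tool_pos: [0.6008, -0.0105, 0.1722]
eef_rot: [2.109, 2.327, 0.001]
contact_force: [-1.1, -0.7, 9.0]
opening: 0.101
grasp_force: 89.5
```

```bash
python3 -c "
from plant import *;from h import *
st(get_obs())"
```

```text
axis est [0.592  0.072  0.1722] torque [0.19 0.3  0.21]
t 9.35 pos [ 0.6008 -0.0105  0.1722] tx heading 1.6691 shift [-0.0007 -0.0009 -0.    ] tilt [ 1.e-03 -2.e-04 -1.e+00] F [-1.08 -0.71  8.97] op 0.10127137780191163 89.48448300361633
```

Call:
drive_tool --targets '[{"tx": 0.0003, "ty": 0.0066, "tz": 0, "spin": -0.08, "claw": 0.0}, {"tx": 0, "ty": 0, "tz": 0, "spin": 0, "claw": 0.0}, {"tx": 0, "ty": 0, "tz": 0, "spin": 0, "claw": 0.0}]'

```text
t: 9.6
tool_pos: [0.6073, -0.0095, 0.1723]
eef_rot: [2.014, 2.41, 0.001]
contact_force: [-0.8, -1.0, 10.0]
opening: 0.104
grasp_force: 89.6
```

Call:
drive_tool --targets '[{"tx": 0.0003, "ty": 0.0066, "tz": 0, "spin": -0.08, "claw": 0.0}, {"tx": 0, "ty": 0, "tz": 0, "spin": 0, "claw": 0.0}, {"tx": 0, "ty": 0, "tz": 0, "spin": 0, "claw": 0.0}]'

```text
t: 9.85
tool_pos: [0.6137, -0.008, 0.1724]
eef_rot: [1.916, 2.488, 0.001]
contact_force: [-1.2, -1.7, 8.5]
opening: 0.103
grasp_force: 89.6
```

```bash
python3 -c "
from plant import *;from h import *
st(get_obs())"
```

```text
axis est [0.592  0.072  0.1723] torque [0.14 0.41 0.2 ]
t 9.85 pos [ 0.6137 -0.008   0.1724] tx heading 1.8292 shift [-0.0006 -0.001  -0.    ] tilt [ 1.e-03 -3.e-04 -1.e+00] F [-1.18 -1.68  8.52] op 0.10251235833697994 89.61272120475769
```

Call:
drive_tool --targets '[{"tx": 0.0003, "ty": 0.0066, "tz": 0, "spin": -0.08, "claw": 0.0}, {"tx": 0, "ty": 0, "tz": 0, "spin": 0, "claw": 0.0}, {"tx": 0, "ty": 0, "tz": 0, "spin": 0, "claw": 0.0}]'

```text
t: 10.1
tool_pos: [0.62, -0.0061, 0.1723]
eef_rot: [1.815, 2.563, 0.0]
contact_force: [-1.7, -1.6, 8.7]
opening: 0.102
grasp_force: 89.6
```

Call:
drive_tool --targets '[{"tx": 0.0003, "ty": 0.0066, "tz": 0, "spin": -0.08, "claw": 0.0}, {"tx": 0, "ty": 0, "tz": 0, "spin": 0, "claw": 0.0}, {"tx": 0, "ty": 0, "tz": 0, "spin": 0, "claw": 0.0}]'

```text
t: 10.35
tool_pos: [0.6261, -0.0037, 0.1723]
eef_rot: [1.711, 2.633, 0.0]
contact_force: [-0.8, -2.1, 8.0]
opening: 0.103
grasp_force: 89.6
```

```bash
python3 -c "
from plant import *;from h import *
st(get_obs())"
```

```text
axis est [0.5919 0.0719 0.1722] torque [0.   0.53 0.22]
t 10.35 pos [ 0.6261 -0.0037  0.1723] tx heading 1.9891 shift [-0.0004 -0.0009 -0.    ] tilt [ 9.e-04 -5.e-04 -1.e+00] F [-0.77 -2.14  8.01] op 0.10282250189592382 89.62417602539062
```

Call:
drive_tool --targets '[{"tx": 0.0002, "ty": 0.005, "tz": 0, "spin": -0.06, "claw": 0.0}, {"tx": 0, "ty": 0, "tz": 0, "spin": 0, "claw": 0.0}, {"tx": 0, "ty": 0, "tz": 0, "spin": 0, "claw": 0.0}]'

```text
t: 10.6
tool_pos: [0.6305, -0.0015, 0.1723]
eef_rot: [1.632, 2.683, -0.0]
contact_force: [-1.3, -1.2, 9.3]
opening: 0.103
grasp_force: 89.6
```

Call:
drive_tool --targets '[{"tx": 0.0002, "ty": 0.005, "tz": 0, "spin": -0.06, "claw": 0.0}, {"tx": 0, "ty": 0, "tz": 0, "spin": 0, "claw": 0.0}, {"tx": 0, "ty": 0, "tz": 0, "spin": 0, "claw": 0.0}]'

```text
t: 10.85
tool_pos: [0.6348, 0.001, 0.1723]
eef_rot: [1.551, 2.731, -0.001]
contact_force: [-1.3, -0.7, 10.1]
opening: 0.108
grasp_force: 89.6
```

Call:
drive_tool --targets '[{"tx": 0.0002, "ty": 0.005, "tz": 0, "spin": -0.06, "claw": 0.0}, {"tx": 0, "ty": 0, "tz": 0, "spin": 0, "claw": 0.0}, {"tx": 0, "ty": 0, "tz": 0, "spin": 0, "claw": 0.0}]'

```text
t: 11.1
tool_pos: [0.639, 0.0037, 0.1723]
eef_rot: [1.468, 2.776, -0.001]
contact_force: [-0.7, -1.6, 8.5]
opening: 0.101
grasp_force: 89.6
```

```bash
python3 -c "
from plant import *;from h import *
st(get_obs())"
```

```text
axis est [0.5918 0.0719 0.1722] torque [-0.08  0.51  0.23]
t 11.1 pos [0.639  0.0037 0.1723] tx heading 2.169 shift [-0.0003 -0.0009  0.    ] tilt [ 7.e-04 -8.e-04 -1.e+00] F [-0.72 -1.64  8.5 ] op 0.10144767037453815 89.64163899421692
```

Call:
drive_tool --targets '[{"tx": 0, "ty": 0, "tz": -0.0022, "spin": 0, "claw": 0.0}, {"tx": 0, "ty": 0, "tz": 0, "spin": 0, "claw": 0.0}, {"tx": 0, "ty": 0, "tz": 0, "spin": 0, "claw": 0.0}]'

```text
t: 11.35
tool_pos: [0.6383, 0.004, 0.1733]
eef_rot: [-1.464, -2.778, 0.001]
contact_force: [-0.8, 0.3, -1.8]
opening: 0.1
grasp_force: 87.9
```

Call:
drive_tool --targets '[{"tx": 0.002, "ty": 0, "tz": 0, "spin": 0, "claw": 0.0}, {"tx": 0, "ty": 0, "tz": 0, "spin": 0, "claw": 0.0}, {"tx": 0, "ty": 0, "tz": 0, "spin": 0, "claw": 0.0}]'

```text
t: 11.6
tool_pos: [0.6374, 0.006, 0.1736]
eef_rot: [-1.462, -2.78, 0.0]
contact_force: [0.8, 0.2, -0.6]
opening: 0.099
grasp_force: 87.9
```

Call:
drive_tool --targets '[{"tx": 0.0015, "ty": 0, "tz": 0, "spin": 0, "claw": 0.0}, {"tx": 0, "ty": 0, "tz": 0, "spin": 0, "claw": 0.0}, {"tx": 0, "ty": 0, "tz": 0, "spin": 0, "claw": 0.0}]'

```text
t: 11.85
tool_pos: [0.6368, 0.0071, 0.1739]
eef_rot: [-1.462, -2.781, 0.0]
contact_force: [-0.4, -0.1, -1.0]
opening: 0.107
grasp_force: 87.9
```

Call:
drive_tool --targets '[{"tx": -0.0055, "ty": 0, "tz": 0, "spin": 0, "claw": 0.0}, {"tx": 0, "ty": 0, "tz": 0, "spin": 0, "claw": 0.0}, {"tx": 0, "ty": 0, "tz": 0, "spin": 0, "claw": 0.0}]'

```text
t: 12.1
tool_pos: [0.6403, 0.0018, 0.1738]
eef_rot: [1.463, 2.78, -0.0]
contact_force: [0.0, 0.8, -2.1]
opening: 0.103
grasp_force: 87.8
```

Call:
drive_tool --targets '[{"tx": -0.0015, "ty": 0, "tz": 0, "spin": 0, "claw": 0.0}, {"tx": 0, "ty": 0, "tz": 0, "spin": 0, "claw": 0.0}, {"tx": 0, "ty": 0, "tz": 0, "spin": 0, "claw": 0.0}]'

```text
t: 12.35
tool_pos: [0.6409, 0.0012, 0.1739]
eef_rot: [-1.462, -2.781, 0.0]
contact_force: [-0.0, 0.6, -1.9]
opening: 0.103
grasp_force: 87.8
```

Call:
drive_tool --targets '[{"tx": -0.0015, "ty": 0, "tz": 0, "spin": 0, "claw": 0.0}, {"tx": 0, "ty": 0, "tz": 0, "spin": 0, "claw": 0.0}, {"tx": 0, "ty": 0, "tz": 0, "spin": 0, "claw": 0.0}]'

```text
t: 12.6
tool_pos: [0.6418, -0.0001, 0.1739]
eef_rot: [1.462, 2.781, -0.0]
contact_force: [0.4, -0.7, -2.1]
opening: 0.098
grasp_force: 87.8
```

```bash
python3 -c "
from plant import *;from h import *
o=get_obs();st(o)
t=camera('top');s=camera('side');np.savez('t3.npz',**t);np.savez('s3.npz',**s)
a=cv2.resize(t['image'][140:240,230:330],None,fx=4,fy=4,interpolation=2);b=cv2.resize(s['image'][190:290,270:370],None,fx=4,fy=4,interpolation=2)
cv2.imwrite('pics/g3.png',np.hstack([a,b])[...,::-1])"
```

```text
axis est [0.5942 0.0679 0.1739] torque [-0.11 -0.08 -0.06]
t 12.6 pos [ 6.418e-01 -1.000e-04  1.739e-01] tx heading 2.1735 shift [ 0.0044 -0.0006 -0.    ] tilt [ 0.e+00 -1.e-04 -1.e+00] F [ 0.42 -0.75 -2.13] op 0.09807712260563275 87.81528353691101
```

View pics/g3.png

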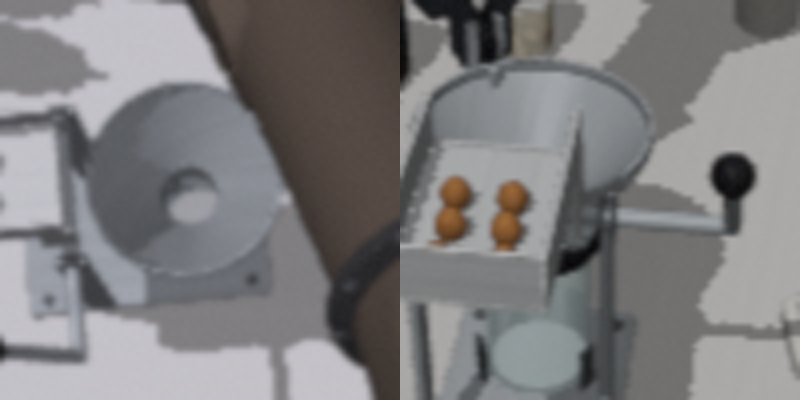

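The side crop seems to show the mouth ellipse leaning (its right end lower), so the funnel may have tilted in the grip. I'll check this numerically from the mouth and throat offset and from the side ellipse.

```bash
python3 -c "
from h import *
T=dict(np.load('t3.npz'));S=dict(np.load('s3.npz'));T0=dict(np.load('top0.npz'))
x,y=.5942,.0679
print('pred mouth',pix(T,[x,y,.187]),'throat',pix(T,[x,y,.123]), 'bottom',pix(T,[x,y,.105]))
print('level side ring right/left', [pix(S,[x+.068*np.cos(a),y+.068*np.sin(a),.187]).round(1).tolist() for a in np.radians(range(0,360,30))])
fit(T,pix(T,[x,y,.187]),list(range(60,280,10)),.187,.068,18,32)
p0=[.5023,-.3542];print('parked pred',pix(T0,[*p0,.164]),pix(T0,[*p0,.1]),'seen throat',395+505/3.6,175+155/3.6)
"
```

```text
pred mouth [277.23873466 183.11130948] throat [278.80718766 187.99941703] bottom [279.22382149 189.29786268]
level side ring right/left [[273.4, 215.8], [272.8, 225.1], [280.5, 233.4], [294.9, 238.1], [311.8, 237.5], [325.8, 231.9], [332.9, 223.2], [331.7, 214.0], [323.1, 206.7], [309.8, 202.9], [294.8, 203.3], [281.6, 207.9]]
axis [0.5899 0.0704] [16.6, 3.8, 15.3, 14.7, -8.3, 10.2, -1.1, 0.1, -0.6, -2.3, -1.1, -0.9, 4.0, 15.5, 0.4, 0.4, 1.6, 0.7, 0.3, 0.4, 0.3, -0.7]
parked pred [432.71315632 215.17854157] [427.50276774 218.63197007] seen throat 535.2777777777778 218.05555555555554
```

Call:
drive_tool --targets '[{"tx": 0, "ty": 0, "tz": 0.0015, "spin": 0, "claw": 0.0}, {"tx": 0, "ty": 0, "tz": 0, "spin": 0, "claw": 0.0}, {"tx": 0, "ty": 0, "tz": 0, "spin": 0, "claw": 0.0}]'

```text
t: 12.95
tool_pos: [0.642, 0.0, 0.1728]
eef_rot: [1.462, 2.78, 0.0]
contact_force: [0.3, -1.2, 1.4]
opening: 0.102
grasp_force: 88.6
```

Call:
drive_tool --targets '[{"tx": 0, "ty": 0, "tz": 0.001, "spin": 0, "claw": 0.0}, {"tx": 0, "ty": 0, "tz": 0, "spin": 0, "claw": 0.0}, {"tx": 0, "ty": 0, "tz": 0, "spin": 0, "claw": 0.0}]'

```text
t: 13.2
tool_pos: [0.6423, -0.0002, 0.1724]
eef_rot: [1.462, 2.779, 0.001]
contact_force: [-0.8, -2.0, 7.8]
opening: 0.101
grasp_force: 89.5
```

```bash
python3 -c "
from plant import *;from h import *
st(get_obs())
# throat hole + rim in the top view
T=dict(np.load('t3.npz'));g=T['image'].mean(2)
print(g[178:200,268:290].astype(int))"
```

```text
axis est [0.5947 0.0678 0.1723] torque [-0.15  0.53  0.06]
t 13.2 pos [ 6.423e-01 -2.000e-04  1.724e-01] tx heading 2.1733 shift [ 0.0048 -0.001  -0.    ] tilt [ 1.4e-03 -3.0e-04 -1.0e+00] F [-0.83 -2.02  7.82] op 0.10103459186188496 89.47532415390015  
[[111 111 111 113 116 116 119 121 123 127 129 130 132 134 135 135 136 137
  139 137 139 139]
 [109 109 112 113 116 117 119 121 125 128 128 131 132 133 135 134 136 136
  138 138 138 140]
 [105 107 110 112 114 117 119 124 124 122 125 130 131 133 135 135 136 138
  139 140 140 140]
 [100 104 107 110 113 115 114 118 113 109 111 120 126 132 136 136 138 139
  140 140 139 141]
 [ 97 100 101 101 107 107  98  92  86  83  84  91 105 123 132 137 138 138
  138 140 140 140]
 [ 95  97  97  96  92  86  78  75  76  77  79  78  83  97 116 132 139 139
  140 140 142 141]
 [ 97  98  95  90  79  71  72  83  91  96  97  95  89  91 103 127 138 142
  142 143 143 142]
 [ 96  96  93  83  74  69  73  92 102 107 109 110 109 105 102 114 134 144
  144 144 143 144]
 [ 96  92  86  76  76  73  74  87  97 102 111 118 119 117 112 111 132 142
  143 145 144 143]
 [ 94  89
[... 500 characters left out ...]
1 161 161 159 156 147 140 137
  137 137 137 137]
 [ 89  87  88  93 114 143 157 159 160 160 160 161 161 158 151 141 137 137
  137 137 137 137]
 [ 87  88  87  90 105 128 146 154 156 158 158 157 154 148 141 135 135 136
  136 135 138 137]
 [ 86  86  86  86  93 106 120 133 142 145 145 142 138 134 133 133 134 135
  135 136 136 138]
 [ 86  85  85  87  91 102 110 118 123 127 127 127 128 129 131 131 133 135
  136 138 137 138]
 [ 85  85  87  93 101 110 113 114 116 118 121 124 125 127 130 132 132 134
  134 136 135 136]
 [ 88  92 100 105 111 113 113 114 115 117 119 123 125 127 129 131 132 134
  133 134 135 136]
 [ 98 103 109 112 114 115 115 114 116 118 118 123 125 127 128 129 130 132
  132 133 134 134]]
```

Call:
drive_tool --targets '[{"tx": 0, "ty": -0.0022, "tz": 0, "spin": 0.025, "claw": 0.0}, {"tx": 0, "ty": -0.0022, "tz": 0, "spin": 0.025, "claw": 0.0}, {"tx": 0, "ty": -0.0022, "tz": 0, "spin": 0.025, "claw": 0.0}, {"tx": 0.0001, "ty": 0, "tz": 0, "spin": 0, "claw": 0.0}, {"tx": 0, "ty": 0, "tz": 0, "spin": 0, "claw": 0.0}]'

```text
t: 13.62
tool_pos: [0.6369, -0.0031, 0.1725]
eef_rot: [1.565, 2.722, 0.002]
contact_force: [0.7, -0.1, 6.4]
opening: 0.102
grasp_force: 89.1
```

Call:
drive_tool --targets '[{"tx": 0, "ty": -0.0022, "tz": 0, "spin": 0.025, "claw": 0.0}, {"tx": 0, "ty": -0.0022, "tz": 0, "spin": 0.025, "claw": 0.0}, {"tx": 0, "ty": -0.0022, "tz": 0, "spin": 0.025, "claw": 0.0}, {"tx": 0.0001, "ty": 0, "tz": 0, "spin": 0, "claw": 0.0}, {"tx": 0, "ty": 0, "tz": 0, "spin": 0, "claw": 0.0}]'

```text
t: 14.03
tool_pos: [0.6311, -0.0061, 0.1725]
eef_rot: [1.665, 2.662, 0.003]
contact_force: [0.8, 0.1, 6.5]
opening: 0.106
grasp_force: 89.0
```

Call:
drive_tool --targets '[{"tx": 0, "ty": -0.0022, "tz": 0, "spin": 0.025, "claw": 0.0}, {"tx": 0, "ty": -0.0022, "tz": 0, "spin": 0.025, "claw": 0.0}, {"tx": 0, "ty": -0.0022, "tz": 0, "spin": 0.025, "claw": 0.0}, {"tx": 0.0001, "ty": 0, "tz": 0, "spin": 0, "claw": 0.0}, {"tx": 0, "ty": 0, "tz": 0, "spin": 0, "claw": 0.0}]'

```text
t: 14.45
tool_pos: [0.6251, -0.0087, 0.1725]
eef_rot: [1.764, 2.598, 0.003]
contact_force: [0.8, 0.1, 6.0]
opening: 0.1
grasp_force: 89.1
```

```bash
python3 -c "
from plant import *;from h import *
o=get_obs();st(o)
R=Ro.from_rotvec(o['eef_rot']).as_matrix();print((o['tool_pos']+R@[.087,0,0])[:2])"
```

```text
axis est [0.5939 0.0682 0.1724] torque [ 0.24  0.07 -0.14]
t 14.45 pos [ 0.6251 -0.0087  0.1725] tx heading 1.9486 shift [ 0.0038 -0.0014 -0.    ] tilt [ 2.3e-03  6.0e-04 -1.0e+00] F [0.8  0.1  6.04] op 0.10028216645864944 89.07269954681396  
[0.59300133 0.07215668]
```

Call:
drive_tool --targets '[{"tx": 0, "ty": -0.0032, "tz": 0, "spin": 0.025, "claw": 0.0}, {"tx": 0, "ty": -0.0027, "tz": 0, "spin": 0.025, "claw": 0.0}, {"tx": 0, "ty": -0.0022, "tz": 0, "spin": 0.025, "claw": 0.0}, {"tx": 0.0001, "ty": 0, "tz": 0, "spin": 0, "claw": 0.0}, {"tx": 0, "ty": 0, "tz": 0, "spin": 0, "claw": 0.0}]'

```text
t: 14.87
tool_pos: [0.6177, -0.0115, 0.1725]
eef_rot: [1.86, 2.529, 0.003]
contact_force: [0.6, -0.0, 6.1]
opening: 0.101
grasp_force: 89.1
```

Call:
drive_tool --targets '[{"tx": 0, "ty": -0.0022, "tz": 0, "spin": 0.025, "claw": 0.0}, {"tx": 0, "ty": -0.0022, "tz": 0, "spin": 0.025, "claw": 0.0}, {"tx": 0, "ty": -0.0022, "tz": 0, "spin": 0.025, "claw": 0.0}, {"tx": 0.0001, "ty": 0, "tz": 0, "spin": 0, "claw": 0.0}, {"tx": 0, "ty": 0, "tz": 0, "spin": 0, "claw": 0.0}]'

```text
t: 15.28
tool_pos: [0.6113, -0.0133, 0.1725]
eef_rot: [1.954, 2.458, 0.003]
contact_force: [1.3, -0.5, 5.3]
opening: 0.101
grasp_force: 89.1
```

Call:
drive_tool --targets '[{"tx": 0, "ty": -0.0022, "tz": 0, "spin": 0.025, "claw": 0.0}, {"tx": 0, "ty": -0.0022, "tz": 0, "spin": 0.025, "claw": 0.0}, {"tx": 0, "ty": -0.0022, "tz": 0, "spin": 0.025, "claw": 0.0}, {"tx": 0.0001, "ty": 0, "tz": 0, "spin": 0, "claw": 0.0}, {"tx": 0, "ty": 0, "tz": 0, "spin": 0, "claw": 0.0}]'

```text
t: 15.7
tool_pos: [0.6048, -0.0145, 0.1725]
eef_rot: [2.045, 2.383, 0.003]
contact_force: [0.9, -0.5, 5.7]
opening: 0.107
grasp_force: 89.0
```

```bash
python3 -c "
from plant import *;from h import *
o=get_obs();st(o)
R=Ro.from_rotvec(o['eef_rot']).as_matrix();print((o['tool_pos']+R@[.087,0,0])[:2])"
```

```text
axis est [0.5916 0.0674 0.1725] torque [ 0.18 -0.16 -0.12]
t 15.7 pos [ 0.6048 -0.0145  0.1725] tx heading 1.7234 shift [0.0038 0.0002 0.    ] tilt [ 2.6e-03  4.0e-04 -1.0e+00] F [ 0.87 -0.47  5.74] op 0.10655330512125841 89.00777220726013  
[0.59155225 0.07147151]
```

Call:
drive_tool --targets '[{"tx": 0, "ty": -0.0022, "tz": 0, "spin": 0.025, "claw": 0.0}, {"tx": 0, "ty": -0.0022, "tz": 0, "spin": 0.025, "claw": 0.0}, {"tx": 0, "ty": -0.0022, "tz": 0, "spin": 0.025, "claw": 0.0}, {"tx": 0.0001, "ty": 0, "tz": 0, "spin": 0, "claw": 0.0}, {"tx": 0, "ty": 0, "tz": 0, "spin": 0, "claw": 0.0}]'

```text
t: 16.12
tool_pos: [0.5982, -0.0154, 0.1724]
eef_rot: [2.132, 2.305, 0.003]
contact_force: [1.2, -0.7, 6.5]
opening: 0.102
grasp_force: 88.9
```

Call:
drive_tool --targets '[{"tx": 0, "ty": -0.0022, "tz": 0, "spin": 0.025, "claw": 0.0}, {"tx": 0, "ty": -0.0022, "tz": 0, "spin": 0.025, "claw": 0.0}, {"tx": 0, "ty": -0.0022, "tz": 0, "spin": 0.025, "claw": 0.0}, {"tx": 0.0001, "ty": 0, "tz": 0, "spin": 0, "claw": 0.0}, {"tx": 0, "ty": 0, "tz": 0, "spin": 0, "claw": 0.0}]'

```text
t: 16.53
tool_pos: [0.5912, -0.0157, 0.1719]
eef_rot: [2.217, 2.224, 0.002]
contact_force: [1.7, -0.7, 5.4]
opening: 0.104
grasp_force: 88.9
```

Call:
drive_tool --targets '[{"tx": 0, "ty": -0.0022, "tz": 0, "spin": 0.025, "claw": 0.0}, {"tx": 0, "ty": -0.0022, "tz": 0, "spin": 0.025, "claw": 0.0}, {"tx": 0, "ty": -0.0022, "tz": 0, "spin": 0.025, "claw": 0.0}, {"tx": 0.0001, "ty": 0, "tz": 0, "spin": 0, "claw": 0.0}, {"tx": 0, "ty": 0, "tz": 0, "spin": 0, "claw": 0.0}]'

```text
t: 16.95
tool_pos: [0.5837, -0.0153, 0.1713]
eef_rot: [-2.299, -2.141, 0.001]
contact_force: [-1.9, 1.8, 4.1]
opening: 0.102
grasp_force: 88.7
```

```bash
python3 -c "
from plant import *;from h import *
o=get_obs();st(o)
R=Ro.from_rotvec(o['eef_rot']).as_matrix();print((o['tool_pos']+R@[.087,0,0])[:2])
t=camera('top');np.savez('t4.npz',**t);c=pix(t,[.5912,.0712,.185]);print(c);fit(t,c,list(range(60,260,10)),.185,.068,20,31)
print(t['image'].mean(2)[178:200,268:290].astype(int))"
```

```text
axis est [0.589  0.0676 0.1713] torque [0.96 0.26 0.17]
t 16.95 pos [ 0.5837 -0.0153  0.1713] tx heading 1.4995 shift [ 0.0038  0.0019 -0.    ] tilt [-6.e-04  2.e-04 -1.e+00] F [-1.9   1.79  4.09] op 0.1017804047466145 88.71866226196289  
[0.58987027 0.07152648]
[276.07609945 184.37261103]
axis [0.5876 0.0703] [12.9, 12.8, 12.0, 12.7, -6.3, -3.5, -2.7, 0.8, -0.8, -0.9, -0.3, 0.5, 15.5, 17.3, 17.0, -0.6, 0.1, -1.4, 0.6, 0.9]
[[107 108 109 110 112 114 117 118 120 121 123 125 127 128 131 133 133 135
  134 131 117  91]
 [106 108 108 109 113 113 116 118 121 122 124 126 127 130 131 132 133 135
  135 136 128 103]
 [104 107 108 110 111 114 115 117 119 123 125 125 130 130 133 134 135 136
  138 136 133 112]
 [ 99 101 104 108 109 113 116 118 119 123 126 129 130 132 133 135 137 137
  137 138 137 126]
 [ 95  98  98 100 101 108 111 112 114 115 118 124 131 133 134 135 136 138
  139 138 138 131]
 [ 95  95  94  96  95  95  98  93  88  86  90 103 121 128 135 136 137 139
  140 139 139 134]
 [ 94  94  94  93  90  80  78  74  71  71  73  80  95 107 123 132 138 139
  140 141 142 139]
 [ 93  92  93  89  79
[... 674 characters left out ...]
7 157 156 157 155 152 146 142
  140 139 138 137]
 [ 88  89  89 108 138 154 157 156 157 157 158 157 157 156 151 142 139 139
  139 138 138 136]
 [ 87  86  88  99 133 152 156 157 156 158 157 157 155 151 144 138 136 136
  137 138 138 138]
 [ 86  84  84  90 116 139 150 155 155 156 155 152 149 140 137 136 134 134
  136 137 137 137]
 [ 84  82  82  84  95 112 129 145 150 151 149 140 137 132 131 130 131 131
  134 135 136 137]
 [ 82  81  81  83  83  92 107 124 131 134 134 127 125 125 127 129 130 130
  132 134 135 136]
 [ 81  80  80  81  87  97 105 112 118 121 122 122 122 123 125 126 128 130
  131 132 133 135]
 [ 80  81  83  90  97 106 111 112 115 117 118 121 120 122 124 125 125 128
  129 130 131 132]]
```

Call:
drive_tool --targets '[{"tx": 0, "ty": 0.001, "tz": -0.0005, "spin": 0, "claw": 0.0}, {"tx": 0, "ty": 0, "tz": 0, "spin": 0, "claw": 0.0}, {"tx": 0, "ty": 0, "tz": 0, "spin": 0, "claw": 0.0}]'

```text
t: 17.25
tool_pos: [0.5847, -0.0156, 0.1716]
eef_rot: [-2.299, -2.14, 0.001]
contact_force: [-2.6, 1.2, 1.9]
opening: 0.104
grasp_force: 88.5
```

Call:
drive_tool --targets '[{"tx": 0, "ty": 0, "tz": 0, "spin": 0, "claw": 0.0165}, {"tx": 0, "ty": 0, "tz": 0, "spin": 0, "claw": 0.0165}, {"tx": 0, "ty": 0, "tz": 0, "spin": 0, "claw": 0.0165}]' --newtons 20

```text
t: 17.5
tool_pos: [0.5852, -0.0165, 0.1717]
eef_rot: [2.3, 2.139, -0.001]
contact_force: [0.3, -0.1, -0.5]
opening: 0.191
grasp_force: 0.0
```

```bash
python3 -c "
from plant import *;from h import *
o=get_obs();st(o)
s=camera('side');t=camera('top');np.savez('s5.npz',**s);np.savez('t5.npz',**t)
c=pix(t,[.5912,.0712,.185]);fit(t,c,list(range(60,260,10)),.185,.068,20,31)
print(pix(s,[.5912,.0712,.185]),pix(t,c if 0 else [.5912,.0712,.115]))
a=cv2.resize(t['image'][140:240,230:330],None,fx=4,fy=4,interpolation=2);b=cv2.resize(s['image'][190:290,270:370],None,fx=4,fy=4,interpolation=2)
cv2.imwrite('pics/g5.png',np.hstack([a,b])[...,::-1])"
```

```text
axis est [0.5906 0.0663 0.1716] torque [-0.    0.01  0.01]
t 17.5 pos [ 0.5852 -0.0165  0.1717] tx heading 1.498 shift [ 0.0049  0.0002 -0.    ] tilt [-1.e-04 -7.e-04 -1.e+00] F [ 0.35 -0.14 -0.54] op 0.19134286820681068 0.0  
axis [0.5868 0.065 ] [9.7, 10.4, 10.5, 12.1, -5.8, 4.0, -1.8, -0.7, -0.9, -1.1, -0.8, 0.3, 20.9, 22.6, -0.5, 0.8, 0.4, 0.5, 0.4, 0.6]
[303.78144041 221.174513  ] [277.83847172 189.63186309]
```

View pics/g5.png

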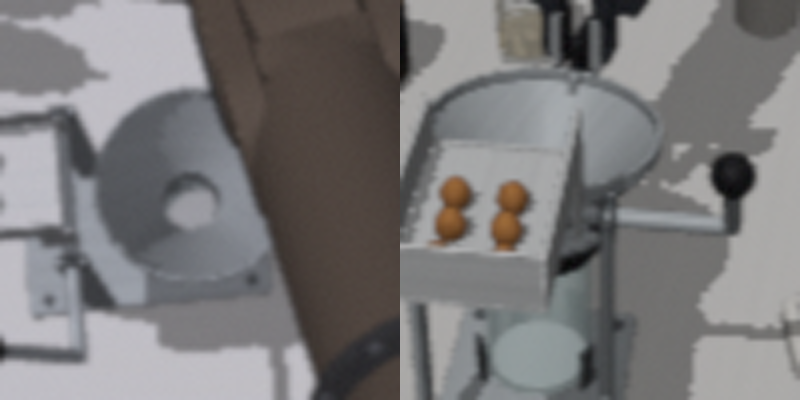

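The funnel is free and the camera fit shows its mouth shifted about 5 mm towards the handle. So it is probably tipped, half over the ribs. I'll nudge it round with the loose fork.

Call:
drive_tool --targets '[{"tx": 0, "ty": -0.0022, "tz": 0, "spin": 0.025, "claw": 0.0165}, {"tx": 0, "ty": -0.0022, "tz": 0, "spin": 0.025, "claw": 0.0165}, {"tx": 0, "ty": -0.0022, "tz": 0, "spin": 0.025, "claw": 0.0165}, {"tx": 0.0001, "ty": 0, "tz": 0, "spin": 0, "claw": 0.0165}, {"tx": 0, "ty": 0, "tz": 0, "spin": 0, "claw": 0.0165}]'

```text
t: 18.02
tool_pos: [0.5784, -0.0149, 0.172]
eef_rot: [2.379, 2.052, -0.0]
contact_force: [-0.6, 0.3, -0.0]
opening: 0.198
grasp_force: 0.0
```

```bash
cat > look.py <<'E'
from plant import *;from h import *
def side_rim(s):
    "topmost/rightmost rim: vertical edge profile at column 305 and horizontal at row 225"
    g=cv2.GaussianBlur(s["image"],(0,0),.7).mean(2)
    print("col305",g[198:214,305].astype(int).tolist(),"row225",g[225,326:342].astype(int).tolist())
o=get_obs();st(o);t=camera('top');s=camera('side');np.savez('tl.npz',**t);np.savez('sl.npz',**s)
fit(t,pix(t,[.5912,.0712,.182]),[130,135,140,145,150,155,160,165,170,210,220,225,230,235,240,245,250],.182,.068,20,31);side_rim(s)
E
python3 look.py; python3 -c "
from look import side_rim;import numpy as np
for f in('s3','s5'): side_rim(np.load(f+'.npz'))" | tail -2
```

```text
axis est [0.5899 0.0672 0.172 ] torque [-0.06 -0.    0.04]
t 18.0167 pos [ 0.5784 -0.0149  0.172 ] tx heading 1.4237 shift [ 0.0041  0.0007 -0.    ] tilt [ 1.e-04 -2.e-04 -1.e+00] F [-0.6   0.3  -0.01] op 0.19792450530139172 0.0  
axis [0.5892 0.0685] [0.7, -0.4, -0.9, -0.0, 0.9, -0.9, 0.0, 0.9, -0.1, 0.2, -0.9, -0.0, 0.8, 0.1, -0.5, -0.6, 0.8]
col305 [99, 96, 95, 97, 102, 108, 115, 125, 128, 112, 105, 120, 150, 163, 164, 163] row225 [129, 128, 126, 126, 125, 125, 125, 121, 114, 111, 111, 112, 114, 120, 124, 125]
col305 [99, 96, 95, 97, 102, 111, 119, 110, 106, 119, 146, 159, 161, 161, 161, 161] row225 [126, 125, 123, 122, 122, 121, 115, 119, 137, 151, 159, 165, 167, 167, 167, 168]
col305 [79, 77, 75, 77, 84, 95, 111, 124, 133, 124, 114, 120, 146, 159, 161, 161] row225 [132, 130, 129, 127, 126, 125, 123, 122, 116, 110, 109, 113, 120, 125, 127, 125]
```

```bash
cat > pr.py <<'E'
from h import *
S=dict(np.load('s5.npz'))
def far(x,y,z,tilt=0,col=305,head=1.45):
    # rim with tilt about the axis perpendicular to heading (handle side down >0), pivot at flange height z-.064
    ax=np.array([-np.sin(head),np.cos(head),0]);R=Ro.from_rotvec(ax*-tilt).as_matrix()
    P=np.array([R@[.068*np.cos(a),.068*np.sin(a),.064]+[x,y,z-.064] for a in np.radians(np.arange(180,360,1))])
    q=np.array([pix(S,p) for p in P]);i=np.abs(q[:,0]-col).argmin();return q[i,1].round(2),q[:,0].max().round(2)
print('s3 cfg',far(.5906,.0705,.187));
for z in(.179,.182,.185):
    for tl in(0,.05,.09): print(z,tl,far(.5912,.0712,z,tl))
E
python3 pr.py
```

```text
s3 cfg (np.float64(203.32), np.float64(334.82))
0.179 0 (np.float64(206.27), np.float64(334.43))
0.179 0.05 (np.float64(206.73), np.float64(334.84))
0.179 0.09 (np.float64(207.15), np.float64(335.16))
0.182 0 (np.float64(205.22), np.float64(334.45))
0.182 0.05 (np.float64(205.68), np.float64(334.87))
0.182 0.09 (np.float64(206.1), np.float64(335.19))
0.185 0 (np.float64(204.16), np.float64(334.48))
0.185 0.05 (np.float64(204.63), np.float64(334.89))
0.185 0.09 (np.float64(205.06), np.float64(335.21))
```

Call:
drive_tool --targets '[{"tx": 0.001, "ty": -0.0022, "tz": 0, "spin": 0.025, "claw": 0.0165}, {"tx": 0.001, "ty": -0.0022, "tz": 0, "spin": 0.025, "claw": 0.0165}, {"tx": 0, "ty": -0.0022, "tz": 0, "spin": 0.025, "claw": 0.0165}, {"tx": 0.0001, "ty": 0, "tz": 0, "spin": 0, "claw": 0.0165}, {"tx": 0, "ty": 0, "tz": 0, "spin": 0, "claw": 0.0165}]'

```text
t: 18.63
tool_pos: [0.5722, -0.0116, 0.172]
eef_rot: [2.454, 1.962, -0.0]
contact_force: [0.2, -0.0, 0.1]
opening: 0.192
grasp_force: 0.0
```

```bash
python3 look.py
```

```text
axis est [0.5899 0.0695 0.172 ] torque [-0.01  0.02  0.02]
t 18.6333 pos [ 0.5722 -0.0116  0.172 ] tx heading 1.3488 shift [ 0.002   0.0009 -0.    ] tilt [ 1.e-04 -1.e-04 -1.e+00] F [ 0.24 -0.02  0.08] op 0.192053628659786 0.0  
axis [0.5892 0.0695] [0.1, -1.1, -1.6, 0.5, -0.6, 0.9, 0.5, -0.0, 1.7, -0.7, -0.3, 0.7, 0.1, -0.5, 0.3, -1.1, 0.4]
col305 [99, 96, 96, 98, 102, 108, 115, 125, 131, 120, 109, 119, 148, 160, 162, 163] row225 [130, 129, 127, 125, 124, 123, 120, 113, 112, 120, 125, 120, 114, 112, 112, 113]
```

Call:
drive_tool --targets '[{"tx": 0, "ty": -0.0022, "tz": 0, "spin": 0.025, "claw": 0.0165}, {"tx": 0, "ty": -0.0022, "tz": 0, "spin": 0.025, "claw": 0.0165}, {"tx": 0, "ty": -0.0022, "tz": 0, "spin": 0.025, "claw": 0.0165}, {"tx": 0.0001, "ty": 0, "tz": 0, "spin": 0, "claw": 0.0165}, {"tx": 0, "ty": 0, "tz": 0, "spin": 0, "claw": 0.0165}]'

```text
t: 19.15
tool_pos: [0.5677, -0.0107, 0.1728]
eef_rot: [2.526, 1.864, 0.005]
contact_force: [5.6, -1.8, 1.1]
opening: 0.193
grasp_force: 2.9
```

```bash
python3 look.py
```

```text
axis est [0.5916 0.0688 0.1729] torque [-0.43 -1.19  0.01]
t 19.15 pos [ 0.5677 -0.0107  0.1728] tx heading 1.2715 shift [ 0.0022 -0.0011 -0.    ] tilt [ 4.e-03 -6.e-04 -1.e+00] F [ 5.55 -1.84  1.13] op 0.192996720653002 2.881758960429579  
axis [0.5865 0.0702] [-1.7, 0.6, 0.2, -0.2, 0.2, -0.8, -0.3, 1.5, 0.7, 0.2, -0.3, 0.0, -0.3, -0.7, -0.4, 0.5, 0.6]
col305 [99, 96, 95, 98, 102, 107, 113, 117, 117, 110, 117, 141, 153, 155, 156, 156] row225 [137, 135, 133, 132, 130, 129, 126, 123, 124, 119, 112, 112, 113, 112, 112, 113]
```

Call:
drive_tool --targets '[{"tx": 0, "ty": 0.0022, "tz": 0, "spin": -0.025, "claw": 0.0165}, {"tx": 0, "ty": 0.0022, "tz": 0, "spin": -0.025, "claw": 0.0165}, {"tx": 0, "ty": 0.0022, "tz": 0, "spin": -0.025, "claw": 0.0165}, {"tx": 0, "ty": 0, "tz": 0, "spin": 0, "claw": 0.0165}, {"tx": 0, "ty": 0, "tz": 0, "spin": 0, "claw": 0.0165}]'

```text
t: 19.67
tool_pos: [0.572, -0.0118, 0.1715]
eef_rot: [-2.453, -1.961, 0.001]
contact_force: [-0.5, -0.9, -0.3]
opening: 0.191
grasp_force: 0.0
```

```bash
python3 look.py
```

```text
axis est [0.5897 0.0693 0.1715] torque [ 0.01 -0.01  0.03]
t 19.6667 pos [ 0.572  -0.0118  0.1715] tx heading 1.3486 shift [ 0.0022  0.0011 -0.    ] tilt [-1.1e-03  2.0e-04 -1.0e+00] F [-0.47 -0.9  -0.31] op 0.19078151900703985 0.0  
axis [0.59   0.0697] [0.6, -0.7, -1.3, -0.6, -0.4, 1.0, 0.5, -0.0, 0.9, -0.6, 1.2, 0.0, -0.6, 0.2, -0.5, 0.3, -0.4]
col305 [99, 96, 95, 97, 101, 107, 115, 125, 132, 120, 110, 119, 148, 161, 163, 163] row225 [130, 129, 127, 125, 125, 125, 123, 117, 114, 121, 125, 121, 114, 112, 113, 113]
```

Call:
drive_tool --targets '[{"tx": 0, "ty": 0.0022, "tz": 0, "spin": -0.025, "claw": 0.0165}, {"tx": 0, "ty": 0.0022, "tz": 0, "spin": -0.025, "claw": 0.0165}, {"tx": 0, "ty": 0.0022, "tz": 0, "spin": -0.025, "claw": 0.0165}, {"tx": 0, "ty": 0, "tz": 0, "spin": 0, "claw": 0.0165}, {"tx": 0, "ty": 0, "tz": 0, "spin": 0, "claw": 0.0165}]'

```text
t: 20.18
tool_pos: [0.579, -0.0132, 0.1718]
eef_rot: [-2.379, -2.052, -0.0]
contact_force: [0.6, -0.6, -0.7]
opening: 0.19
grasp_force: 0.0
```

Call:
drive_tool --targets '[{"tx": 0, "ty": 0.0022, "tz": 0, "spin": -0.025, "claw": 0.0165}, {"tx": 0, "ty": 0.0022, "tz": 0, "spin": -0.025, "claw": 0.0165}, {"tx": 0, "ty": 0.0022, "tz": 0, "spin": -0.025, "claw": 0.0165}, {"tx": 0, "ty": 0, "tz": 0, "spin": 0, "claw": 0.0165}, {"tx": 0, "ty": 0, "tz": 0, "spin": 0, "claw": 0.0165}]'

```text
t: 20.6
tool_pos: [0.5855, -0.014, 0.1719]
eef_rot: [-2.3, -2.14, -0.0]
contact_force: [0.4, -0.2, -0.2]
opening: 0.194
grasp_force: 0.0
```

```bash
python3 look.py
```

```text
axis est [0.5909 0.0688 0.1719] torque [ 0.04 -0.   -0.03]
t 20.6 pos [ 0.5855 -0.014   0.1719] tx heading 1.4987 shift [0.0024 0.0001 0.    ] tilt [ 1.e-04  1.e-04 -1.e+00] F [ 0.41 -0.24 -0.19] op 0.19437344015747682 0.0  
axis [0.591  0.0692] [0.4, 0.3, -0.3, -1.6, -0.2, -0.1, -0.7, 0.7, 1.5, 0.1, 0.3, -0.3, -0.3, -0.3, 0.4, 0.3, -0.5]
col305 [65, 68, 68, 68, 73, 86, 104, 121, 129, 115, 107, 121, 152, 164, 165, 163] row225 [128, 127, 126, 125, 125, 126, 125, 119, 113, 111, 113, 117, 117, 114, 113, 113]
```

Call:
drive_tool --targets '[{"tx": 0, "ty": 0.0022, "tz": 0, "spin": -0.025, "claw": 0.0165}, {"tx": 0, "ty": 0.0022, "tz": 0, "spin": -0.025, "claw": 0.0165}, {"tx": 0, "ty": 0.0011, "tz": 0, "spin": -0.012, "claw": 0.0165}, {"tx": 0, "ty": 0, "tz": 0, "spin": 0, "claw": 0.0165}, {"tx": 0, "ty": 0, "tz": 0, "spin": 0, "claw": 0.0165}]'

```text
t: 21.12
tool_pos: [0.591, -0.0142, 0.1719]
eef_rot: [-2.233, -2.21, -0.0]
contact_force: [-0.4, -0.6, 0.2]
opening: 0.192
grasp_force: 0.0
```

Call:
drive_tool --targets '[{"tx": 0, "ty": 0.0022, "tz": 0, "spin": -0.025, "claw": 0.0165}, {"tx": 0, "ty": 0.0011, "tz": 0, "spin": -0.012, "claw": 0.0165}, {"tx": 0, "ty": 0, "tz": 0, "spin": 0, "claw": 0.0165}, {"tx": 0, "ty": 0, "tz": 0, "spin": 0, "claw": 0.0165}]'

```text
t: 21.45
tool_pos: [0.5934, -0.0144, 0.1716]
eef_rot: [-2.19, -2.251, 0.002]
contact_force: [-5.3, -1.0, 1.8]
opening: 0.192
grasp_force: 2.5
```

```bash
python3 look.py
```

```text
axis est [0.5905 0.0685 0.1716] torque [-0.08  1.12 -0.09]
t 21.45 pos [ 0.5934 -0.0144  0.1716] tx heading 1.5979 shift [ 0.0027  0.0008 -0.    ] tilt [-1.8e-03 -4.0e-04 -1.0e+00] F [-5.35 -0.96  1.76] op 0.1917996041144142 2.5210246711503714  
axis [0.5917 0.0688] [-0.2, -0.9, 0.5, -0.9, -0.2, -0.1, -0.1, 1.3, 0.7, 0.0, 0.8, -0.5, -0.6, 0.8, 0.0, -0.2, -1.0]
col305 [96, 96, 96, 96, 95, 97, 100, 107, 108, 100, 103, 120, 150, 162, 163, 164] row225 [127, 127, 125, 125, 124, 122, 115, 109, 110, 113, 119, 122, 118, 113, 111, 111]
```

Rotation locks at both ends (fork heading about 1.28 and 1.59), so the notches are over the ribs. I'll centre the fork, open it, lift off and check the level.

Call:
drive_tool --targets '[{"tx": 0, "ty": -0.0022, "tz": 0, "spin": 0.025, "claw": 0.0165}, {"tx": 0, "ty": -0.0022, "tz": 0, "spin": 0.025, "claw": 0.0165}, {"tx": 0, "ty": -0.0022, "tz": 0, "spin": 0.025, "claw": 0.0165}, {"tx": 0, "ty": -0.0022, "tz": 0, "spin": 0.025, "claw": 0.0165}, {"tx": 0, "ty": -0.0022, "tz": 0, "spin": 0.025, "claw": 0.0165}]'

```text
t: 21.97
tool_pos: [0.5834, -0.0139, 0.1721]
eef_rot: [2.33, 2.106, 0.001]
contact_force: [-0.2, 1.2, -0.0]
opening: 0.195
grasp_force: 0.2
```

Call:
drive_tool --targets '[{"tx": 0, "ty": -0.0022, "tz": 0, "spin": 0.025, "claw": 0.0165}, {"tx": 0, "ty": 0.0005, "tz": 0, "spin": 0, "claw": 0.03}, {"tx": 0, "ty": 0, "tz": 0, "spin": 0, "claw": 0.03}, {"tx": 0, "ty": 0, "tz": 0, "spin": 0, "claw": 0.03}]'

```text
t: 22.3
tool_pos: [0.5816, -0.0138, 0.1719]
eef_rot: [2.353, 2.081, 0.0]
contact_force: [0.2, -0.6, 0.2]
opening: 0.35
grasp_force: 0.0
```

Call:
drive_tool --targets '[{"tx": 0, "ty": 0, "tz": -0.02, "spin": 0, "claw": 0.03}, {"tx": 0, "ty": 0, "tz": -0.03, "spin": 0, "claw": 0.03}, {"tx": 0, "ty": 0, "tz": -0.03, "spin": 0, "claw": 0.03}, {"tx": -0.03, "ty": 0, "tz": -0.02, "spin": 0, "claw": 0.03}, {"tx": -0.04, "ty": 0, "tz": 0, "spin": 0, "claw": 0.03}]'

```text
t: 22.72
tool_pos: [0.5757, -0.0793, 0.2771]
eef_rot: [2.343, 2.087, 0.012]
contact_force: [1.9, -0.5, -0.0]
opening: 0.357
grasp_force: 0.0
```

Call:
drive_tool --targets '[{"tx": -0.04, "ty": 0, "tz": 0, "spin": 0, "claw": 0.0}, {"tx": -0.04, "ty": 0, "tz": 0, "spin": 0, "claw": 0.0}, {"tx": 0, "ty": 0, "tz": 0, "spin": 0, "claw": 0.0}, {"tx": 0, "ty": 0, "tz": 0, "spin": 0, "claw": 0.0}]'

```text
t: 23.05
tool_pos: [0.5624, -0.1661, 0.2716]
eef_rot: [2.359, 2.074, -0.002]
contact_force: [0.8, 0.4, -0.9]
opening: 0.004
grasp_force: 0.0
```

```bash
python3 look.py; python3 -c "
from h import *
t=dict(np.load('tl.npz'));s=dict(np.load('sl.npz'))
fit(t,pix(t,[.5912,.0712,.179]),list(range(130,260,5)),.179,.068,20,31)
a=cv2.resize(t['image'][140:240,230:330],None,fx=4,fy=4,interpolation=2);b=cv2.resize(s['image'][190:290,270:370],None,fx=4,fy=4,interpolation=2)
cv2.imwrite('pics/g6.png',np.hstack([a,b])[...,::-1])"
```

```text
axis est [ 0.5724 -0.0838  0.2715] torque [ 0.02  0.02 -0.02]
t 23.05 pos [ 0.5624 -0.1661  0.2716] tx heading 1.4421 shift [ 0.1561 -0.0013 -0.0002] tilt [-6.e-04 -9.e-04 -1.e+00] F [ 0.81  0.36 -0.91] op 0.003762920376397037 0.0  
axis [0.5898 0.0696] [0.5, -0.8, -1.4, -0.6, 0.2, 1.0, 0.5, -0.0, 0.9, -0.5, -0.0, 0.2, -0.4, -1.0, -0.3, 0.5, 0.5]
col305 [96, 93, 92, 93, 98, 103, 111, 120, 124, 110, 103, 116, 147, 159, 160, 159] row225 [125, 124, 123, 122, 122, 122, 126, 140, 154, 161, 162, 163, 163, 163, 164, 164]
axis [0.5906 0.0703] [-1.3, -1.3, -0.6, -0.6, -0.6, -0.6, 1.6, -1.0, 1.2, 0.6, 2.2, 5.9, 17.0, 17.3, 16.9, -0.8, -0.6, -1.1, -1.6, -0.0, -0.6, -1.2, -0.4, -1.0, 0.4, 0.3]
```

View pics/g6.png

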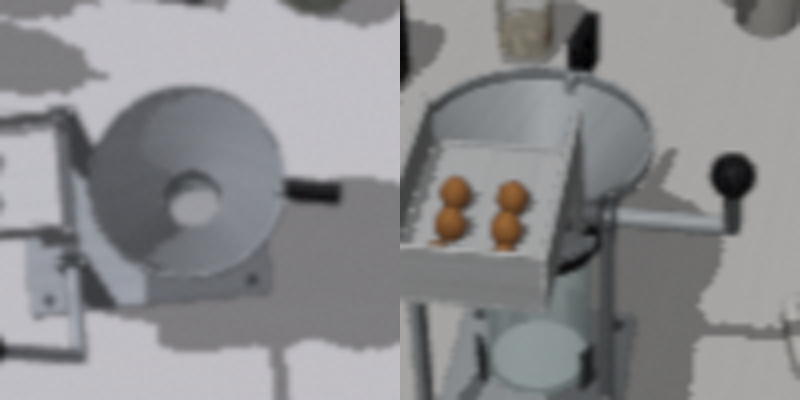

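The funnel is free. The mouth spans about u 90–283 in the top crop, its centre is within about 1 mm of the jar axis, and the handle points to -y. Next I'll check its height by triangulating the handle, the method that gave 0.1634 for a true 0.164 when it was parked.

```bash
python3 -c "
from h import *
t=dict(np.load('tl.npz'));s=dict(np.load('sl.npz'))
def blob(c,b,th=60):
    x0,x1,y0,y1=b;m=(c['image'][y0:y1,x0:x1].max(2)<th).astype(np.uint8)
    n,l,st_,ce=cv2.connectedComponentsWithStats(m);i=1+st_[1:,4].argmax();print(st_[i].tolist());return ce[i]+[x0,y0]
a=blob(t,(298,320,178,196));b=blob(s,(308,324,190,210));print(a,b,tri(t,a,s,b))
a=blob(t,(215,240,215,240));b=np.array((352.9,233.8));print('ball',tri(t,a,s,b))
"
```

```text
[4, 8, 13, 5, 53]
[4, 4, 7, 14, 81]
[308.22641509 187.64150943] [315.33333333 200.96296296] (array([ 0.58259846, -0.01561744,  0.18358585]), np.float64(0.0032896055149860106))
[9, 10, 7, 6, 31]
ball (array([0.46720823, 0.18983378, 0.2593657 ]), np.float64(0.001296716947844738))
```

```bash
python3 -c "
from h import *
import itertools
t=dict(np.load('tl.npz'));s=dict(np.load('sl.npz'));S0=dict(np.load('side0.npz'));T0=dict(np.load('top0.npz'))
def box(c,ax,z,h):
    R=Ro.from_euler('z',h).as_matrix()
    q=np.array([pix(c,R@[-.086+dx,dy,dz]+[*ax,z]) for dx,dy,dz in itertools.product((-.02,.02),(-.005,.005),(-.019,.019))]);return q.min(0).round(1),q.max(0).round(1)
def edges(c,u,v0,v1): return np.round(c['image'].max(2)[v0:v1,u]).astype(int).tolist()
print('parked side',box(S0,(.5023,-.354),.164,-.19));print('col391',edges(S0,391,142,168));print('row155',S0['image'].max(2)[155,376:404].tolist())
for z in(.179,.185): print('now',z,box(s,(.591,.0712),z,1.44),box(t,(.591,.0712),z,1.44))
print('cols 315,316 from 188',edges(s,315,188,214),edges(s,316,188,214))
print('top row187 from 296',t['image'].max(2)[187,296:320].tolist())
print('row201 from 308',s['image'].max(2)[201,306:324].tolist())
"
```

```text
parked side (array([385.5, 147.5]), array([400.6, 162.6]))
col391 [111, 135, 157, 162, 162, 161, 147, 78, 35, 19, 17, 18, 17, 17, 15, 15, 16, 18, 50, 124, 152, 171, 146, 139, 159, 161]
row155 [132, 131, 129, 127, 126, 123, 121, 126, 120, 84, 31, 18, 17, 18, 17, 17, 20, 15, 16, 14, 17, 38, 104, 149, 163, 164, 163, 162]
now 0.179 (array([312.1, 191.9]), array([321.8, 214.7])) (array([299.9, 184.3]), array([315.2, 192.4]))
now 0.185 (array([312. , 189.8]), array([321.8, 212.6])) (array([299.9, 183.8]), array([315.2, 192. ]))
cols 315,316 from 188 [166, 164, 160, 126, 109, 92, 70, 46, 30, 24, 22, 20, 20, 16, 14, 11, 11, 9, 18, 52, 118, 108, 107, 142, 153, 153] [165, 166, 164, 146, 112, 67, 37, 27, 25, 23, 18, 14, 10, 7, 13, 12, 7, 9, 7, 46, 115, 107, 107, 132, 149, 151]
top row187 from 296 [147, 146, 142, 142, 117, 73, 42, 33, 33, 33, 33, 33, 36, 39, 39, 39, 38, 39, 55, 90, 115, 124, 126, 127]
row201 from 308 [88, 87, 101, 113, 135, 117, 51, 30, 22, 16, 7, 4, 28, 81, 139, 162, 164, 165]
```

Call:
drive_tool --targets '[{"tx": 0.038, "ty": -0.0005, "tz": 0, "spin": 0, "claw": 0.0}, {"tx": 0.038, "ty": -0.0005, "tz": 0, "spin": 0, "claw": 0.0}, {"tx": 0.038, "ty": -0.0005, "tz": 0, "spin": 0, "claw": 0.0}, {"tx": 0.038, "ty": -0.0005, "tz": 0, "spin": 0, "claw": 0.0}, {"tx": 0, "ty": 0, "tz": 0, "spin": 0, "claw": 0.0}]'

```text
t: 23.57
tool_pos: [0.5796, 0.0008, 0.2726]
eef_rot: [-2.336, -2.095, -0.008]
contact_force: [-0.3, 1.0, 0.6]
opening: -0.001
grasp_force: 0.0
```

Call:
drive_tool --targets '[{"tx": 0, "ty": 0, "tz": 0.03, "spin": 0, "claw": 0.0}, {"tx": 0, "ty": 0, "tz": 0.026, "spin": 0, "claw": 0.0}, {"tx": 0, "ty": 0, "tz": 0, "spin": 0, "claw": 0.0}, {"tx": 0, "ty": 0, "tz": 0, "spin": 0, "claw": 0.0}]'

```text
t: 23.9
tool_pos: [0.5788, -0.0103, 0.2153]
eef_rot: [-2.35, -2.082, 0.003]
contact_force: [-0.1, -0.2, 0.8]
opening: -0.001
grasp_force: 0.0
```

```bash
python3 -c "
from plant import *;from h import *
go(get_obs(),.58,-.0141,.207)
s=dict(np.load('sl.npz'));print(s['image'].max(2)[187:196,312:324])"
```

```text
t 23.9 pos [ 0.5788 -0.0103  0.2153] tx heading 1.4501 shift [-0.0036  0.0016  0.0083] tilt [-2.8e-03  5.0e-04 -1.0e+00] F [-0.1  -0.18  0.77] op -0.0013399555258992268 0.0  
[[165 166 166 165 164 166 165 165 165 165 166 166]
 [165 166 165 166 165 166 166 165 166 165 166 165]
 [162 162 164 164 166 166 165 167 166 166 165 165]
 [123 127 146 160 164 165 165 166 167 166 166 164]
 [110 112 117 126 146 160 163 165 166 166 165 165]
 [109 110 110 109 112 126 137 151 164 166 166 165]
 [109 110 107  92  67  62  72 103 146 164 165 166]
 [110 108  98  70  37  26  38  84 141 163 165 164]
 [109 106  85  46  27  22  29  83 140 163 165 164]]
```

Call:
drive_tool --targets '[{"tx": -0.0036, "ty": 0.0016, "tz": 0.006, "spin": 0, "claw": 0.0}, {"tx": 0, "ty": 0, "tz": 0.003, "spin": 0, "claw": 0.0}, {"tx": 0, "ty": 0, "tz": 0, "spin": 0, "claw": 0.0}, {"tx": 0, "ty": 0, "tz": 0, "spin": 0, "claw": 0.0}]'

```text
t: 24.23
tool_pos: [0.5812, -0.0155, 0.2076]
eef_rot: [2.354, 2.08, 0.001]
contact_force: [0.4, -0.3, -1.0]
opening: -0.002
grasp_force: 0.0
```

Call:
drive_tool --targets '[{"tx": 0, "ty": 0, "tz": 0.002, "spin": 0, "claw": 0.0}, {"tx": 0, "ty": 0, "tz": 0.001, "spin": 0, "claw": 0.0}, {"tx": 0, "ty": 0, "tz": 0, "spin": 0, "claw": 0.0}]'

```text
t: 24.48
tool_pos: [0.5808, -0.0154, 0.2039]
eef_rot: [2.354, 2.081, -0.0]
contact_force: [-0.8, 0.1, 0.9]
opening: -0.001
grasp_force: 0.0
```

Call:
drive_tool --targets '[{"tx": 0, "ty": 0, "tz": 0.002, "spin": 0, "claw": 0.0}, {"tx": 0, "ty": 0, "tz": 0, "spin": 0, "claw": 0.0}]'

```text
t: 24.65
tool_pos: [0.5808, -0.0154, 0.2016]
eef_rot: [-2.354, -2.08, 0.0]
contact_force: [-1.0, -0.5, 0.5]
opening: -0.001
grasp_force: 0.0
```

No contact at 0.2016 on the handle, so it sits low and the funnel is seated. Now the lever: I'll lift, then go round behind the ball (stand +y side).

Call:
drive_tool --targets '[{"tx": 0, "ty": 0, "tz": -0.03, "spin": 0, "claw": 0.0}, {"tx": 0, "ty": 0, "tz": -0.037, "spin": 0, "claw": 0.0}, {"tx": 0, "ty": 0, "tz": -0.037, "spin": 0, "claw": 0.0}, {"tx": 0, "ty": 0, "tz": -0.03, "spin": -0.1, "claw": 0.0}, {"tx": 0, "ty": 0, "tz": 0, "spin": -0.1, "claw": 0.0}]'

```text
t: 25.07
tool_pos: [0.5833, -0.0145, 0.3429]
eef_rot: [2.124, 2.305, 0.011]
contact_force: [0.3, 0.7, -0.2]
opening: 0.003
grasp_force: 0.0
```

Call:
drive_tool --targets '[{"tx": 0, "ty": -0.03, "tz": 0, "spin": 0, "claw": 0.0}, {"tx": 0, "ty": -0.03, "tz": 0, "spin": 0, "claw": 0.0}, {"tx": 0, "ty": -0.03, "tz": 0, "spin": 0, "claw": 0.0}, {"tx": 0, "ty": 0, "tz": 0, "spin": 0, "claw": 0.0}]'

```text
t: 25.4
tool_pos: [0.4867, -0.0225, 0.3361]
eef_rot: [-2.134, -2.305, 0.004]
contact_force: [0.9, 0.3, 0.1]
opening: -0.001
grasp_force: 0.0
```

```bash
python3 look.py | grep axis; python3 -c "
from plant import *;from h import *
go(get_obs(),.464,.2264,.34,1.652)"
```

```text
axis est [0.4797 0.0602 0.336 ] torque [ 0.   -0.02 -0.04]
axis [0.5897 0.0697] [0.4, -0.9, -1.5, -0.0, 0.1, 0.9, 0.4, -0.1, 0.8, -0.5, -0.0, 0.2, -0.4, -1.0, -0.2, 0.6, 0.5]
t 25.5 pos [ 0.4906 -0.0226  0.3365] tx heading 1.6472 shift [ 0.2503 -0.0075 -0.0038] tilt [ 0.0011 -0.001  -1.    ] F [ 1.16 -0.08  1.19] op 0.0003881440615064552 0.0 spin -0.0047999815501007514
```

Call:
drive_tool --targets '[{"tx": 0.03, "ty": -0.0015, "tz": 0, "spin": 0, "claw": 0.0}, {"tx": 0.036, "ty": -0.0015, "tz": 0, "spin": 0, "claw": 0.0}, {"tx": 0.036, "ty": -0.0015, "tz": 0, "spin": 0, "claw": 0.0}, {"tx": 0.036, "ty": -0.0015, "tz": 0, "spin": 0, "claw": 0.0}, {"tx": 0.036, "ty": -0.0015, "tz": 0, "spin": 0, "claw": 0.0}]'

```text
t: 25.92
tool_pos: [0.4709, 0.1526, 0.336]
eef_rot: [-2.135, -2.305, -0.002]
contact_force: [1.5, 0.4, 0.2]
opening: 0.0
grasp_force: 0.0
```

Call:
drive_tool --targets '[{"tx": 0.036, "ty": 0, "tz": 0, "spin": 0, "claw": 0.0}, {"tx": 0.03, "ty": 0, "tz": 0, "spin": 0, "claw": 0.0}, {"tx": 0.01, "ty": 0, "tz": 0, "spin": 0, "claw": 0.0}, {"tx": 0, "ty": 0, "tz": 0, "spin": 0, "claw": 0.0}, {"tx": 0, "ty": 0, "tz": 0, "spin": 0, "claw": 0.0}]'

```text
t: 26.33
tool_pos: [0.465, 0.2267, 0.3355]
eef_rot: [-2.133, -2.306, 0.001]
contact_force: [0.4, -1.3, -0.7]
opening: -0.0
grasp_force: 0.0
```

```bash
python3 -c "
from plant import *;from h import *
go(get_obs(),.464,.2264,.253,1.652)"
```

```text
t 26.3333 pos [0.465  0.2267 0.3355] tx heading 1.6488 shift [-0.0002 -0.001   0.0825] tilt [-6.e-04  1.e-04 -1.e+00] F [ 0.42 -1.26 -0.67] op -0.00022856193642843993 0.0 spin -0.003167289513970273
```

Call:
drive_tool --targets '[{"tx": 0, "ty": 0.002, "tz": 0.03, "spin": 0, "claw": 0.0}, {"tx": 0, "ty": 0, "tz": 0.035, "spin": 0, "claw": 0.0}, {"tx": 0, "ty": 0, "tz": 0.018, "spin": 0, "claw": 0.0}, {"tx": 0, "ty": 0, "tz": 0, "spin": 0, "claw": 0.0}, {"tx": -0.008, "ty": 0, "tz": 0, "spin": 0, "claw": 0.0}]'

```text
t: 26.75
tool_pos: [0.4672, 0.2182, 0.2528]
eef_rot: [-2.134, -2.304, 0.001]
contact_force: [-0.4, 0.6, 0.9]
opening: -0.0
grasp_force: 0.0
```

Call:
drive_tool --targets '[{"tx": -0.002, "ty": 0, "tz": 0, "spin": 0, "claw": 0.0}, {"tx": -0.002, "ty": 0, "tz": 0, "spin": 0, "claw": 0.0}, {"tx": -0.002, "ty": 0, "tz": 0, "spin": 0, "claw": 0.0}, {"tx": -0.001, "ty": 0, "tz": 0, "spin": 0, "claw": 0.0}, {"tx": -0.001, "ty": 0, "tz": 0, "spin": 0, "claw": 0.0}]'

```text
t: 27.17
tool_pos: [0.468, 0.2105, 0.2536]
eef_rot: [2.134, 2.304, 0.002]
contact_force: [-0.6, -0.2, 0.3]
opening: -0.0
grasp_force: 0.0
```

Call:
drive_tool --targets '[{"tx": -0.0015, "ty": 0, "tz": 0, "spin": 0, "claw": 0.0}, {"tx": -0.0015, "ty": 0, "tz": 0, "spin": 0, "claw": 0.0}, {"tx": -0.0015, "ty": 0, "tz": 0, "spin": 0, "claw": 0.0}, {"tx": -0.0015, "ty": 0, "tz": 0, "spin": 0, "claw": 0.0}, {"tx": -0.0015, "ty": 0, "tz": 0, "spin": 0, "claw": 0.0}]'

```text
t: 27.58
tool_pos: [0.4682, 0.2077, 0.2547]
eef_rot: [-2.129, -2.307, -0.01]
contact_force: [-4.5, 12.8, 9.6]
opening: -0.0
grasp_force: 6.8
```

Call:
drive_tool --targets '[{"tx": -0.0015, "ty": 0, "tz": 0, "spin": 0, "claw": 0.0}, {"tx": -0.0015, "ty": 0, "tz": 0, "spin": 0, "claw": 0.0}, {"tx": -0.0015, "ty": 0, "tz": 0, "spin": 0, "claw": 0.0}, {"tx": -0.0015, "ty": 0, "tz": 0, "spin": 0, "claw": 0.0}, {"tx": -0.0015, "ty": 0, "tz": 0, "spin": 0, "claw": 0.0}]'

```text
t: 28.0
tool_pos: [0.4689, 0.2013, 0.2555]
eef_rot: [-2.127, -2.308, -0.013]
contact_force: [-2.9, 12.2, 9.3]
opening: -0.001
grasp_force: 6.1
```

```bash
cat > nuts.py <<'E'
from plant import *;from h import *
go(get_obs(),.475,.09)
for n,b in(("top",(180,330,140,230)),("side",(255,345,195,320))):
    c=camera(n);x0,x1,y0,y1=b;hs=cv2.cvtColor(c["image"][y0:y1,x0:x1],cv2.COLOR_RGB2HSV)
    m=((hs[...,0]<20)&(hs[...,1]>110)).astype(np.uint8);k,l,s_,ce=cv2.connectedComponentsWithStats(m)
    print(n,[(int(a[4]),*(q+[x0,y0]).round(0).astype(int).tolist()) for a,q in zip(s_[1:],ce[1:]) if a[4]>2])
    if n=="top": # ball
        d=(c["image"][212:242,215:285].max(2)<55).astype(np.uint8);k,l,s_,ce=cv2.connectedComponentsWithStats(d);print("dark",[(int(a[4]),*(q+[215,212]).round(1)) for a,q in zip(s_[1:],ce[1:]) if a[4]>10])
    cv2.imwrite(f"pics/n_{n}.png",c["image"][...,::-1])
E
python3 nuts.py
```

```text
t 28.0 pos [0.4689 0.2013 0.2555] tx heading 1.6524 shift [-0.1115 -0.003  -0.0008] tilt [ 0.0038  0.0077 -1.    ] F [-2.93 12.24  9.27] op -0.0007401939463479813 6.06137802824378  
top [(8, 226, 178), (8, 217, 180), (10, 218, 190), (9, 227, 189)]
dark [(251, np.float64(237.7), np.float64(226.7))]
side [(23, 261, 195), (65, 284, 235), (67, 298, 237)]
```

Call:
drive_tool --targets '[{"tx": -0.0015, "ty": 0, "tz": -0.001, "spin": 0, "claw": 0.0}, {"tx": -0.0015, "ty": 0, "tz": -0.001, "spin": 0, "claw": 0.0}, {"tx": -0.0015, "ty": 0, "tz": -0.001, "spin": 0, "claw": 0.0}, {"tx": -0.0015, "ty": 0, "tz": -0.001, "spin": 0, "claw": 0.0}, {"tx": -0.0015, "ty": 0, "tz": -0.001, "spin": 0, "claw": 0.0}]'

```text
t: 28.52
tool_pos: [0.4697, 0.1919, 0.2597]
eef_rot: [-2.13, -2.307, -0.009]
contact_force: [-2.6, 8.7, 6.7]
opening: -0.0
grasp_force: 4.4
```

Call:
drive_tool --targets '[{"tx": -0.0015, "ty": 0, "tz": -0.0008, "spin": 0, "claw": 0.0}, {"tx": -0.0015, "ty": 0, "tz": -0.0008, "spin": 0, "claw": 0.0}, {"tx": -0.0015, "ty": 0, "tz": -0.0008, "spin": 0, "claw": 0.0}, {"tx": -0.0015, "ty": 0, "tz": -0.0007, "spin": 0, "claw": 0.0}, {"tx": -0.0015, "ty": 0, "tz": -0.0007, "spin": 0, "claw": 0.0}]'

```text
t: 28.93
tool_pos: [0.4702, 0.1835, 0.2631]
eef_rot: [-2.131, -2.307, -0.007]
contact_force: [-0.5, 6.5, 5.7]
opening: 0.001
grasp_force: 3.4
```

```bash
python3 nuts.py
```

```text
t 28.9333 pos [0.4702 0.1835 0.2631] tx heading 1.6501 shift [-0.0935 -0.0027 -0.0003] tilt [ 0.0023  0.0038 -1.    ] F [-0.47  6.55  5.7 ] op 0.0007408161694044284 3.402515798807144  
top [(9, 222, 178), (10, 230, 177), (10, 231, 188)]
dark [(248, np.float64(244.5), np.float64(226.2))]
side [(24, 261, 195), (12, 285, 223), (11, 299, 224)]
```

Call:
drive_tool --targets '[{"tx": -0.0012, "ty": 0, "tz": -0.0005, "spin": 0, "claw": 0.0}, {"tx": -0.0012, "ty": 0, "tz": -0.0005, "spin": 0, "claw": 0.0}, {"tx": -0.0012, "ty": 0, "tz": -0.0005, "spin": 0, "claw": 0.0}, {"tx": -0.0012, "ty": 0, "tz": -0.0004, "spin": 0, "claw": 0.0}, {"tx": -0.0012, "ty": 0, "tz": -0.0004, "spin": 0, "claw": 0.0}]'

```text
t: 29.45
tool_pos: [0.4707, 0.1767, 0.265]
eef_rot: [-2.132, -2.307, -0.005]
contact_force: [0.1, 5.7, 3.7]
opening: -0.002
grasp_force: 2.5
```

```bash
python3 nuts.py
```

```text
t 29.45 pos [0.4707 0.1767 0.265 ] tx heading 1.6495 shift [-0.0868 -0.0025 -0.0002] tilt [ 0.0018  0.0027 -1.    ] F [0.12 5.66 3.75] op -0.0021512021104977013 2.533162571489811  
top [(43, 271, 185), (7, 275, 196)]
dark [(242, np.float64(247.5), np.float64(226.4))]
side [(24, 261, 195)]
```

Call:
drive_tool --targets '[{"tx": -0.0012, "ty": 0, "tz": -0.0003, "spin": 0, "claw": 0.0}, {"tx": -0.0012, "ty": 0, "tz": -0.0003, "spin": 0, "claw": 0.0}, {"tx": -0.0012, "ty": 0, "tz": -0.0003, "spin": 0, "claw": 0.0}, {"tx": -0.0012, "ty": 0, "tz": -0.0002, "spin": 0, "claw": 0.0}, {"tx": -0.0012, "ty": 0, "tz": -0.0002, "spin": 0, "claw": 0.0}]'

```text
t: 29.97
tool_pos: [0.4709, 0.1687, 0.2654]
eef_rot: [-2.134, -2.305, -0.0]
contact_force: [-1.0, 4.2, 2.6]
opening: -0.0
grasp_force: 2.1
```

```bash
python3 nuts.py
```

```text
t 29.9667 pos [0.4709 0.1687 0.2654] tx heading 1.6478 shift [-0.0788 -0.002  -0.    ] tilt [ 1.e-04  1.e-04 -1.e+00] F [-1.03  4.16  2.63] op -0.00030837793058709076 2.0911288540810347  
top [(6, 277, 190)]
dark [(230, np.float64(251.1), np.float64(226.5))]
side [(24, 261, 195)]
```

Call:
drive_tool --targets '[{"tx": -0.0012, "ty": 0, "tz": -0.0002, "spin": 0, "claw": 0.0}, {"tx": -0.0012, "ty": 0, "tz": -0.0002, "spin": 0, "claw": 0.0}, {"tx": -0.0012, "ty": 0, "tz": -0.0002, "spin": 0, "claw": 0.0}, {"tx": -0.0012, "ty": 0, "tz": 0, "spin": 0, "claw": 0.0}, {"tx": -0.0012, "ty": 0, "tz": 0, "spin": 0, "claw": 0.0}]'

```text
t: 30.48
tool_pos: [0.4713, 0.1625, 0.2659]
eef_rot: [2.134, 2.305, -0.0]
contact_force: [-1.2, 3.4, 3.8]
opening: 0.005
grasp_force: 1.9
```

```bash
python3 nuts.py
```

```text
t 30.4833 pos [0.4713 0.1625 0.2659] tx heading 1.6476 shift [-0.0726 -0.0019  0.    ] tilt [-1.e-04 -2.e-04 -1.e+00] F [-1.24  3.4   3.79] op 0.004716749293098393 1.8929568026214838  
top [(5, 277, 190)]
dark [(244, np.float64(253.6), np.float64(226.1))]
side [(25, 261, 195)]
```

The nuts have rolled into the funnel. I'll finish the tip.

Call:
drive_tool --targets '[{"tx": -0.002, "ty": 0, "tz": 0.0005, "spin": 0, "claw": 0.0}, {"tx": -0.002, "ty": 0, "tz": 0.0005, "spin": 0, "claw": 0.0}, {"tx": -0.002, "ty": 0, "tz": 0.0005, "spin": 0, "claw": 0.0}, {"tx": -0.002, "ty": 0, "tz": 0.0005, "spin": 0, "claw": 0.0}, {"tx": -0.002, "ty": 0, "tz": 0.0005, "spin": 0, "claw": 0.0}]'

```text
t: 31.0
tool_pos: [0.4721, 0.1524, 0.2633]
eef_rot: [2.135, 2.305, -0.0]
contact_force: [0.2, 2.8, 2.7]
opening: -0.001
grasp_force: 1.6
```

Call:
drive_tool --targets '[{"tx": -0.002, "ty": 0, "tz": 0.0005, "spin": 0, "claw": 0.0}, {"tx": -0.002, "ty": 0, "tz": 0.0005, "spin": 0, "claw": 0.0}, {"tx": -0.002, "ty": 0, "tz": 0.0005, "spin": 0, "claw": 0.0}, {"tx": -0.002, "ty": 0, "tz": 0.0005, "spin": 0, "claw": 0.0}, {"tx": -0.002, "ty": 0, "tz": 0.0005, "spin": 0, "claw": 0.0}]'

```text
t: 31.42
tool_pos: [0.4729, 0.1425, 0.2608]
eef_rot: [2.135, 2.305, -0.0]
contact_force: [-0.3, 3.0, 1.3]
opening: 0.002
grasp_force: 1.4
```

Call:
drive_tool --targets '[{"tx": -0.002, "ty": 0, "tz": 0.0007, "spin": 0, "claw": 0.0}, {"tx": -0.002, "ty": 0, "tz": 0.0007, "spin": 0, "claw": 0.0}, {"tx": -0.002, "ty": 0, "tz": 0.0007, "spin": 0, "claw": 0.0}, {"tx": -0.002, "ty": 0, "tz": 0.0007, "spin": 0, "claw": 0.0}, {"tx": -0.002, "ty": 0, "tz": 0.0007, "spin": 0, "claw": 0.0}]'

```text
t: 31.83
tool_pos: [0.4737, 0.1326, 0.2573]
eef_rot: [2.134, 2.305, -0.0]
contact_force: [-0.7, 2.0, 0.9]
opening: -0.001
grasp_force: 1.2
```

Call:
drive_tool --targets '[{"tx": -0.002, "ty": 0, "tz": 0.0007, "spin": 0, "claw": 0.0}, {"tx": -0.002, "ty": 0, "tz": 0.0007, "spin": 0, "claw": 0.0}, {"tx": -0.002, "ty": 0, "tz": 0.0007, "spin": 0, "claw": 0.0}, {"tx": -0.002, "ty": 0, "tz": 0.0007, "spin": 0, "claw": 0.0}, {"tx": -0.002, "ty": 0, "tz": 0, "spin": 0, "claw": 0.0}]'

```text
t: 32.25
tool_pos: [0.4744, 0.1227, 0.2543]
eef_rot: [-2.134, -2.305, 0.0]
contact_force: [1.7, 3.8, -3.6]
opening: 0.001
grasp_force: 1.9
```

```bash
python3 nuts.py
```

```text
t 32.25 pos [0.4744 0.1227 0.2543] tx heading 1.6477 shift [-0.0327 -0.0019 -0.    ] tilt [-3.e-04  1.e-04 -1.e+00] F [ 1.71  3.75 -3.62] op 0.0011101135925986325 1.8871182762086391  
top [(6, 277, 190)]
dark [(220, np.float64(273.1), np.float64(226.8))]
side [(23, 261, 195)]
```

Call:
drive_tool --targets '[{"tx": -0.002, "ty": 0, "tz": 0, "spin": 0, "claw": 0.0}, {"tx": -0.002, "ty": 0, "tz": 0, "spin": 0, "claw": 0.0}, {"tx": -0.002, "ty": 0, "tz": 0, "spin": 0, "claw": 0.0}, {"tx": 0, "ty": 0, "tz": 0, "spin": 0, "claw": 0.0}, {"tx": 0, "ty": 0, "tz": 0, "spin": 0, "claw": 0.0}]'

```text
t: 32.77
tool_pos: [0.4748, 0.1165, 0.2545]
eef_rot: [2.135, 2.305, -0.001]
contact_force: [-1.1, 2.3, -1.7]
opening: 0.001
grasp_force: 1.1
```

Call:
drive_tool --targets '[{"tx": 0.01, "ty": 0, "tz": 0, "spin": 0, "claw": 0.0}, {"tx": 0.02, "ty": -0.01, "tz": -0.01, "spin": 0, "claw": 0.0}, {"tx": 0.01, "ty": -0.025, "tz": -0.025, "spin": 0, "claw": 0.0}, {"tx": 0, "ty": -0.03, "tz": -0.025, "spin": 0, "claw": 0.0}, {"tx": 0, "ty": 0, "tz": 0, "spin": 0, "claw": 0.0}]'

```text
t: 33.18
tool_pos: [0.4042, 0.1544, 0.319]
eef_rot: [2.127, 2.307, 0.005]
contact_force: [0.5, 0.1, 0.5]
opening: -0.003
grasp_force: 0.0
```

Call:
drive_tool --targets '[{"tx": 0.035, "ty": 0, "tz": 0, "spin": 0, "claw": 0.0}, {"tx": 0.035, "ty": 0, "tz": 0, "spin": 0, "claw": 0.0}, {"tx": 0.035, "ty": 0, "tz": 0, "spin": 0, "claw": 0.0}, {"tx": 0, "ty": 0, "tz": 0, "spin": 0, "claw": 0.0}, {"tx": 0, "ty": 0, "tz": 0, "spin": 0, "claw": 0.0}]'

```text
t: 33.6
tool_pos: [0.3984, 0.2585, 0.3146]
eef_rot: [-2.13, -2.309, -0.0]
contact_force: [0.5, -0.7, 0.1]
opening: -0.003
grasp_force: 0.0
```

```bash
python3 nuts.py; python3 -c "
import cv2,numpy as np
t=cv2.imread('pics/n_top.png');s=cv2.imread('pics/n_side.png')
cv2.imwrite('pics/g10.png',np.hstack([cv2.resize(t[130:270,200:340],(400,400),interpolation=2),cv2.resize(s[190:330,250:390],(400,400),interpolation=2)]))"
```

```text
t 33.6 pos [0.3984 0.2585 0.3146] tx heading 1.6516 shift [-1.741e-01  6.280e-02 -1.000e-04] tilt [ 0.e+00  3.e-04 -1.e+00] F [ 0.47 -0.7   0.05] op -0.003330458789497339 0.0  
top [(6, 277, 190)]
dark [(33, np.float64(263.7), np.float64(223.2))]
side [(25, 261, 195)]
```

View pics/g10.png

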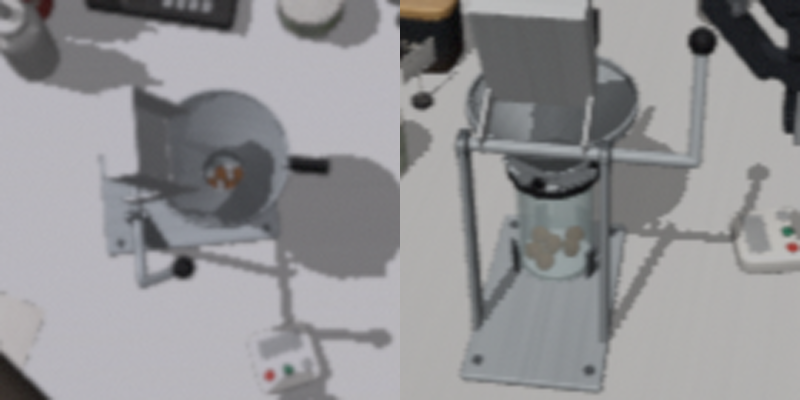

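The nuts lie on the jar's floor at about (555,245) in the side crop, and the funnel is level on the band. I'll check the count and look for strays numerically.

```bash
python3 -c "
import cv2,numpy as np
s0=cv2.imread('pics/side0.png');s=cv2.imread('pics/n_side.png');t0=cv2.imread('pics/top0.png');t=cv2.imread('pics/n_top.png')
def m(i,S=60):
    h=cv2.cvtColor(i,cv2.COLOR_BGR2HSV);return ((h[...,0]<22)&(h[...,1]>S)).astype(np.uint8)
for n,a,b in(('side',s0,s),('top',t0,t)):
    d=m(b)&~cv2.dilate(m(a),np.ones((3,3)));k,l,q,c=cv2.connectedComponentsWithStats(d)
    print(n,[(q[i].tolist(),c[i].round().tolist()) for i in range(1,k) if q[i,4]>8])
h=cv2.cvtColor(s,cv2.COLOR_BGR2HSV)[264:288,290:320,1];[print(' '.join('%3d'%v for v in r)) for r in h]"
```

```text
side [([367, 0, 95, 131, 7791], [411.0, 62.0]), ([451, 49, 32, 62, 969], [465.0, 73.0]), ([580, 51, 2, 6, 10], [581.0, 54.0]), ([585, 50, 55, 12, 268], [614.0, 55.0]), ([578, 68, 4, 10, 22], [579.0, 72.0]), ([575, 79, 5, 23, 37], [577.0, 90.0]), ([628, 96, 12, 72, 744], [634.0, 133.0]), ([549, 181, 44, 51, 1523], [570.0, 206.0])]
top [([273, 189, 12, 7, 46], [279.0, 192.0]), ([494, 295, 146, 105, 8288], [583.0, 351.0]), ([524, 377, 8, 7, 29], [528.0, 379.0])]
  3   9  14  14  16  17  17  20  22  22  20  17  19  17  18  16  18  16  16  16  17  19  23  22  23  19  15   7   2   0
  8  12  17  17  18  18  19  22  22  20  18  21  18  18  18  16  18  16  18  16  18  19  23  22  20  19  17  10   2   0
 14  15  19  19  18  19  19  20  23  22  20  23  21  20  20  20  18  18  17  20  18  20  21  22  18  19  17   7   0   0
 17  21  19  21  22  21  21  22  21  24  24  21  21  18  20  20  20  20  20  20  20  21  23  24  23  21  20  10   5   3
 20  21  19  21  22  19  17  20  21  19  20  20  21  22  20  22  22  22  20  20  17  20  21  22  23  24  20  13  10  10
 18  18  17  19  20  18  12   8  13 
[... 1543 characters left out ...]
  18  18  11  15  26  28  28  22   8  14  17  17  16  17  18  16  16  18  18  20  22  29  18  21  15
 13  20  21  19  17  17  16  14   8  20  22  18  10  11  18  17  17  17  17  18  19  18  18  20  20  21  21  24  17  15
 16  11  13  13  19  19  17  15  14   8   6  10  14  18  19  17  17  19  18  19  18  20  19  18  20  20  26  17  15  16
 14  15  14  15  16  17  17  18  15  15  18  18  18  17  19  17  17  18  18  16  17  19  19  18  17  19  19  14  15  12
 12  14  14  14  12  14  17  19  19  18  18  19  17  16  16  16  15  17  20  17  18  19  17  14  13  19  19  15  12  15
 14  12  13  13  14  12  14  14  16  17  17  17  19  17  19  17  17  19  20  18  19  17  15  14  13  17  18  12  12  13
```

I count six nuts in the jar, with no strays. Handing in.

```bash
python3 -c "
from plant import *
print(close_job())"
```

```text
the job is handed in; nothing more can be done
None
```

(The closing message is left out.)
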